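# Fit a pump relay and hold the tester on its output terminal

### The job

Plug the loose relay fully home in the empty socket on the drinks machine's control panel and swing that socket's retaining lever shut over it. Then take the tester pen out of the tool stand and, holding it upright, rest its sprung tip lightly on the output screw of that socket (the single terminal in the round collar on the low step at the end away from the lever). Finish while still holding the tester there, tip pressed partly in but not to its stop, and leave the screwdriver, the jar and the mug where they are.

Things in the scene. Friction and masses are not known exactly. Their poses are not given: they have to be found in the camera images.
- relay_center (a point): Centre, half-way up, of the loose relay: dark grey block 28 (own x) x 22 (own y) x 46 mm high on brass blades 6 mm long, 60 g, standing on its blades; this point is 26 mm above their tips. Blades off centre: it fits only with own x along the socket's x; small clear windows (end face, top) mark its -x end, which goes towards the lever. Grip across the 22 mm, near the top.
- socket_mouth (a point): Centre of the mouth of the empty socket's pocket, 43.5 mm above the bench. Own z up, own x from lever end to output end. Pocket 30 (x) x 24 (y) mm, 1.5 mm chamfer, 8 mm deep, with a blade well in its floor. A seated relay rests on the pocket floor: its centre 12 mm, its top 38 mm above this point. Socket 36 mm wide (y), fixed to the panel, turned with it some degrees about z.
- panel: Fixed control panel, aluminium plate 220 (x) x 290 (y) mm; origin under its centre, x as the socket's. On its rail stand two sockets, 60 mm either side of centre in y: the empty one, and a like one with relay and lever already shut (up to 90 mm above the bench). Between them terminals up to 42 mm; along both long edges, 88 mm from centre in x, white ducts 31 mm wide, 38 mm high.
- lever_hinge (a point): Middle of the hinge line (along the socket's y) of the empty socket's retaining lever: 24.5 mm from the mouth's centre towards socket -x and 4 mm below it. Axes as the socket.
- lever_lip (a point): Outer end of the thumb lip on top of the retaining lever: grey arm 16 mm wide, 46 mm long, lip 3 mm outwards, nose inwards over the relay's edge, 1 mm above its top when shut. When shut this point is 4.7 mm outwards (socket -x) of the hinge and 44.5 mm above it. Push lip or outer face to socket +x: about 1 N moves it, best following its arc; it stays where left. A proud relay blocks it.
- lever (a joint): Retaining lever angle, rad: 0 shut (upright, at its stop), grows as it leans outwards, to 0.6; starts open at 0.3 to 0.5.
- tester_center (a point): Point on the tester pen's axis, mid-barrel, 95 mm above the free tip; own z from tip to cap. Grey barrel 19 mm in diameter (48 to 135 mm from the tip), dark cap to 145 mm, finger guard disc 26 mm in diameter (44 to 48 mm), slim nose below. Steel pocket clip on the own +x side, 13.5 mm from the axis: grip across own y. Hangs tip down by its guard in a hole of the stand. 60 g.
- stand: Fixed plywood tool stand, 150 (x) x 50 (y) x 60 mm high, origin under its centre. Holes at x = -40 and +40 mm, one with the tester (top 161 mm above the bench; lift it 50 mm to clear the stand), one with the screwdriver.
- probe_tip (a point): Lowest point of the tester's sprung steel tip (4 mm in diameter, round-ended), on the pen's axis.
- probe (a joint): How far the sprung tip is pushed into the tester, m: 0 free, 0.008 at its stop. Spring: 1 N to start it, then 0.4 N per mm, 4.2 N at the stop.
- output_terminal (a point): Middle of the face of the output screw: steel head 9.6 mm in diameter, 2.3 mm deep in a round collar (11.4 mm inside, 16.4 mm outside) on the low step of the empty socket, 47 mm from the mouth's centre towards socket +x and 17.8 mm below it (25.7 mm above the bench).
- output_screw: The output screw, fixed in the socket; origin under its head, 2.2 mm below the terminal point.
- tester: The tester pen with its tip; origin at the free tip, z towards the cap.
- screwdriver: Bystander: screwdriver with a wooden handle 30 mm thick, hanging in the stand's other hole, top 154 mm above the bench; origin at the blade's end.
- jar: Bystander: open glass jar, 80 mm in diameter, 85 mm high, on the bench beyond the stand; origin under its centre.
- mug: Bystander: white mug, 82 mm in diameter, 95 mm high, on the bench beyond the relay; origin under its centre.
There are look-alikes about, which are no part of the job. What is meant by the part that bears relay_center is not purple, and is the smaller of those in its own colour.

How it is judged:
On the way, in this order (a step that is already met when the one before it is completed fails the run):
1. the relay is plugged fully home in the empty socket (z of relay_center in the frame of socket_mouth below 0.0135 m and horizontal distance between relay_center and socket_mouth below 0.004 m and angle between relay_center's own z axis and vertical below 0.08 rad), for 0.2 s.
2. the retaining lever is shut over the relay (value of joint lever below 0.06 rad and z of relay_center in the frame of socket_mouth below 0.0135 m), for 0.2 s.
At the end, for the whole second after the job is handed in: Relay home in the pocket (1.5 mm in height, 4 mm sideways, 0.08 rad) under its shut lever (under 0.06 rad); tester held in the fingers, upright to 0.14 rad, its tip within 4 mm of the middle of the output screw, pressed in 0.5 to 7.5 mm and pushing on the screw with 0.5 to 6 N (all of step 2 and horizontal distance between relay_center and socket_mouth below 0.004 m and angle between relay_center's own z axis and vertical below 0.08 rad and horizontal distance between probe_tip and output_terminal below 0.004 m and angle between tester_center's own z axis and vertical below 0.14 rad and value of joint probe between 0.0005 and 0.0075 m and contact force between tester and output_screw between 0.5 and 6 N and contact force between the fingers and tester above 1 N); the arm keeps its last pose, push and grip.
It fails at once if the tester is jabbed hard against the screw (over 15 N) (contact force between tester and output_screw above 15 N).
It fails at once if a bystander is shifted by more than 25 mm or knocked over (distance of any of screwdriver, jar, mug from where it was at the start of the episode above 0.025 m or angle between any of screwdriver, jar, mug's own z axis and vertical above 0.5 rad).
It also fails if it takes over 61 s, if anything falls off the work surface, if the arm or the gripper's body presses on something with over 40 N, if the wrist force passes 120 N, or if a joint passes its speed limit or range.

### The arm

A 6-joint arm with a two-finger parallel gripper is mounted at the origin on the work surface. World frame = base frame: x ahead of the robot, y to its left, z up, the work surface at z = 0. Lengths are in m, angles in rad, forces in N, time in s.
With the tool pointing down it reaches from about 0.375 to 0.825 m from the base axis. Payload 5.5 kg.
Tool frame: the origin (TCP) lies midway between the tips of the shut fingers; the grasp point (between the pads) lies 19 mm behind it; z points along the fingers, y is the direction in which the jaws open and shut (so a half turn about z gives the same grasp; the last joint's range is limited). The gripper opens to 85 mm and grips with 20 to 120 N. Pads are 22 mm wide; open, the fingers measure 114 mm over their backs; the gripper's body (76 mm by 85 mm) begins 54 mm behind the grasp point. The pads swing forward as they close: fully open they stand 13 mm farther back than shut.
Start: joints at [1.307, 0.314, -0.047, 1.21, 0, 1.571], TCP at [0.156, 0.579, 0.231] pointing down, gripper open.
Joint ranges: [-2.67, 2.67], [-0.69, 1.73], [-1.03, 1.25], [-2.08, 2.16], [-1.42, 1.45], [-3.14, 3.14]. Speed limits (rad/s): [2.39, 2.39, 3.01, 3.14, 3.14, 3.14].

### API

Orientations are given as a unit quaternion [x, y, z, w].
In Python, from cell import r, eyes, workorder gives the robot as it stands.
- The arm moves only by the tool arm_command, never from a script. Its argument "deltas" is a list of rows, each a list of 2 entries, a list of its own where there are three numbers: the shift along the tool's x, y, z in cm, then the turn, a rotation vector about the tool's x, y, z in degrees. In form: [[[x, y, z], [rx, ry, rz]], ...]. A call has exactly 8 rows; each row is the pose to reach, as a shift and turn from the pose commanded when the call began, along the tool's axes at that moment; what a row does not reach only later rows make up. A row lasts 1/10 s, in which the tool goes at most 50 mm and 8.59 degrees, less where a joint would pass 70% of its speed; a pose out of reach is approached as far as the arm can. A call with a gripper value outside its range is refused whole. "fingers" is the opening, from -1 (shut) to 1 (fully open), set as the call begins (left out, the last holds). The fingers move at their own pace and stop on an object; the grip force is fixed at half the most. Time passes only in rows, so rows that repeat a pose let the fingers close, or fill a call up. It gives the time, the measured TCP pose, the force and the opening at its end, in the units of the state.
- r.get_obs(): the state, without advancing time (a new reading comes with each control period).
- eyes.get_image(name): name is "side" or "top"; returns the picture (384x512x3 uint8, red, green, blue); there is no depth.
- eyes.calibration(name): a dict with "fov_y" (degrees; the focal length in pixels is half the picture's height over the tangent of half this angle, whatever the lens; pixels are square), "cx", "cy" (the principal point, pixels), "R" (3x3) and "t" (3): a world point X has camera coordinates R X + t. Camera axes: x right, y down, z forward; pixel columns grow to the right and rows downward; lengths in m; the calibration is good to about 2 mm. A picture is of the moment at which its call begins. calibration takes no time and is no camera call.
- workorder.sign_off(): hands the job in, once; it reports no verdict.
Trained networks look in the newest picture that a camera, given by its name, has taken for a name from the list of things; names that differ only in an ending like _2 or _b are one class to them, and where a whole thing is asked for, a point or a joint stands for the part that bears it (a point fixed in the world has none). Each returns a list of dicts, best first, with "confidence" (0 to 1); they miss things now and then, are a little off and sometimes report something else, mostly with a low value. They report only what shows in the picture. A call takes as long as a camera call. They do not tell look-alikes from the thing itself.
- eyes.silhouettes(query, camera): "region" (384x512 bool, what is visible of it).
- eyes.tip_of(query, camera): "xyz" ([x, y, z] in m, in world coordinates, good to about 4 mm: a listed point, or the origin of a listed thing).
The state is a dict: "time_s": time; "qpos": joint angles; "qvel": joint speeds; "joint_efforts": joint torques, N m; "position": TCP position; "tcp_rot": TCP orientation; "ft_force": force on the tool from outside, world axes, zero at the start; "ft_torque": the same for the moment, N m; "gripper_width": finger opening in m.
Only numpy, scipy, OpenCV 4.12 (cv2) and the standard library are available. Lean on these libraries where they do the work, as an engineer would, in place of code of your own. Each camera call takes 0.05 s, during which the arm holds its last target.

## Working session

There is one attempt and no reset: what is moved stays moved. The work goes in short steps, Python scripts to look and compute and a tool call to move; the robot and the scene stay as the last step left them, time stands still between calls to the robot, and variables do not carry over. Pictures are saved under pics/ and viewed, and the job is handed in when it is done.

Besides the shell and the picture viewer there is one more tool, called after "Emit:" by a JSON object that holds its "api" and its "payload". arm_command: Moves the arm, as the interface text tells. Its arguments: {"type":"object","properties":{"deltas":{"type":"array","items":{"type":"array"}},"fingers":{"type":"number"}},"required":["deltas"]}

```bash
ls; mkdir -p pics; python3 - <<'E'
from cell import r, eyes, workorder
import cv2,numpy as np
print(r.get_obs())
for n in ['side','top']:
    im=eyes.get_image(n); cv2.imwrite(f'pics/{n}0.png',im[:,:,::-1]); print(n,eyes.calibration(n))
E
```

```text
pics
{'time_s': 0.0, 'qpos': array([ 1.30701426e+00,  3.14215964e-01, -4.80651986e-02,  1.21020137e+00,
        7.57992518e-06,  1.57080375e+00]), 'qvel': array([ 0.00082309, -0.00119476,  0.00053216,  0.00099883, -0.00018947,
        0.0016872 ]), 'joint_efforts': array([ 5.61548386e-04, -5.39583564e+01,  3.39753985e+01,  1.88517908e-02,
       -2.75083499e-05, -6.39777191e-07]), 'position': array([0.15628862, 0.57869487, 0.23044668]), 'tcp_rot': array([ 1.31512622e-01,  9.91314138e-01, -8.35281241e-04, -1.14629380e-04]), 'ft_force': array([0.58269566, 0.04042944, 0.43768909]), 'ft_torque': array([ 0.03579169,  0.02968836, -0.02192362]), 'gripper_width': 0.08546073207988174}
side {'fov_y': 42.89345148269284, 'cx': 258.4929573809543, 'cy': 192.0940252720661, 'R': array([[ 0.9087244 , -0.41691765, -0.01999101],
       [-0.26849767, -0.54721192, -0.79275981],
       [ 0.31957623,  0.72576772, -0.60920624]]), 't': array([-0.52116673,  0.21479803,  1.03051705])}
top {'fov_y': 50.37424412760556, 'cx': 253.83121511103226, 'cy': 192.5518377146634, 'R': array([[ 0.04342561, -0.99905296, -0.00272084],
       [-0.97345457, -0.04170003, -0.22504958],
       [ 0.22472299,  0.01242153, -0.97434351]]), 't': array([-0.04484042,  0.56844288,  1.12708193])}
```

View pics/side0.png

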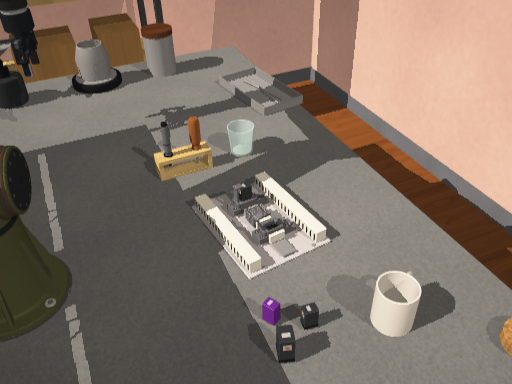

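View pics/top0.png

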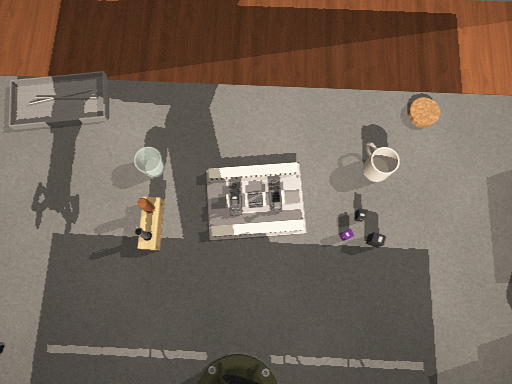

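```bash
cat > h.py <<'E'
from cell import r, eyes, workorder
import cv2,numpy as np
from scipy.spatial.transform import Rotation as Ro
def K(n):
    c=eyes.calibration(n); f=192/np.tan(np.radians(c['fov_y']/2))
    return np.array([[f,0,c['cx']],[0,f,c['cy']],[0,0,1]]),np.array(c['R']),np.array(c['t'])
def proj(n,X):
    k,R,t=K(n); p=k@(R@np.array(X)+t); return p[:2]/p[2]
def ray_z(n,uv,z):
    k,R,t=K(n); d=R.T@np.linalg.solve(k,[uv[0],uv[1],1]); c=-R.T@t
    return c+d*(z-c[2])/d[2]
def tri(a,b):
    k1,R1,t1=K('side');k2,R2,t2=K('top')
    X=cv2.triangulatePoints(k1@np.c_[R1,t1],k2@np.c_[R2,t2],np.array(a,float).reshape(2,1),np.array(b,float).reshape(2,1))
    return (X[:3]/X[3]).ravel()
def crop(n,im,x0,y0,x1,y1,s,name):
    c=cv2.resize(im[y0:y1,x0:x1,::-1],None,fx=s,fy=s,interpolation=cv2.INTER_CUBIC); cv2.imwrite('pics/'+name,c)
E
python3 - <<'E'
from h import *
np.set_printoptions(precision=4,suppress=True)
S=eyes.get_image('side');T=eyes.get_image('top')
crop('s',S,185,165,335,275,5,'s_panel.png');crop('s',S,245,280,345,370,6,'s_rel.png')
crop('t',T,195,150,315,250,6,'t_panel.png');crop('t',T,325,195,405,255,8,'t_rel.png')
crop('t',T,120,140,180,260,5,'t_st.png');crop('s',S,140,105,270,185,6,'s_st.png')
for n in ['side','top']:
  print(n,'cam',-K(n)[1].T@K(n)[2])
  for q in ['relay_center','socket_mouth','panel','lever_hinge','lever_lip','tester_center','stand','output_terminal','screwdriver','probe_tip','jar','mug']:
    for d in eyes.tip_of(q,n): print(q,round(d['confidence'],2),d['xyz'],proj(n,d['xyz']))
print(r.get_obs()['time_s'])
E
```

```text
side cam [ 0.2019 -0.8477  0.7877]
relay_center 0.96 [0.5251, -0.3356, 0.0237] [308.1043 316.1459]
relay_center 0.87 [0.4543, -0.3782, 0.0344] [285.5093 343.3986]
relay_center 0.79 [0.4621, -0.2938, 0.0265] [269.1638 310.8223]
relay_center 0.71 [0.4305, 0.2813, 0.1104] [165.0691 138.8211]
relay_center 0.18 [0.5657, -0.0871, 0.0416] [270.8476 225.8715]
socket_mouth 0.93 [0.5642, -0.082, 0.0423] [269.2956 224.5096]
panel 0.66 [0.5612, -0.0284, -0.0013] [258.7705 225.2329]
lever_hinge 0.56 [0.5432, -0.0863, 0.0383] [261.8442 229.6032]
lever_lip 0.51 [0.5228, -0.3364, 0.025] [307.2872 316.4374]
tester_center 0.63 [0.4318, 0.2806, 0.1126] [165.5023 138.1214]
tester_center 0.54 [0.4691, 0.2796, -0.0053] [183.9954 170.9614]
tester_center 0.25 [0.5233, -0.338, 0.0248] [307.9198 317.0233]
stand 0.61 [0.4688, 0.2786, -0.001] [183.8307 169.926 ]
screwdriver 0.62 [0.5079, 0.2818, 0.0064] [196.3258 163.736 ]
jar 0.84 [0.6477, 0.2952, 0.0004] [239.7484 151.3637]
mug 0.72 [0.6799, -0.3953, 0.0016] [391.6122 318.0038]
top cam [ 0.302  -0.0351  1.226 ]
relay_center 0.49 [0.5259, -0.3403, 0.0294] [360.8787 214.1291]
relay_center 0.48 [0.4644, -0.2977, 0.029] [346.6358 234.1637]
relay_center 0.47 [0.4512, -0.3775, 0.0325] [374.3126 239.6913]
socket_mouth 0.6 [0.5639, -0.0869, 0.0435] [276.2106 197.0535]
panel 0.65 [0.561, -0.0205, -0.0003] [253.8321 200.1285]
lever_hinge 0.97 [0.5429, -0.0886, 0.0385] [276.478  204.3512]
lever_lip 0.54 [0.429, 0.2759, 0.1112] [143.5507 234.2696]
lever_lip 0.49 [0.5249, -0.0884, 0.0792] [276.944  207.7163]
tester_center 0.56 [0.4301, 0.2745, 0.111] [144.1205 233.9008]
output_terminal 0.48 [0.5448, -0.0904, 0.0407] [277.1438 203.6016]
screwdriver 0.51 [0.5087, 0.2777, 0.0113] [154.4936 212.1149]
probe_tip 0.16 [0.6508, 0.295, 0.0011] [154.2234 167.7123]
jar 0.83 [0.6546, 0.2988, 0.0017] [153.0859 166.4413]
mug 0.79 [0.678, -0.3922, 0.0011] [374.5064 168.3634]
1.4
```

View pics/s_rel.png

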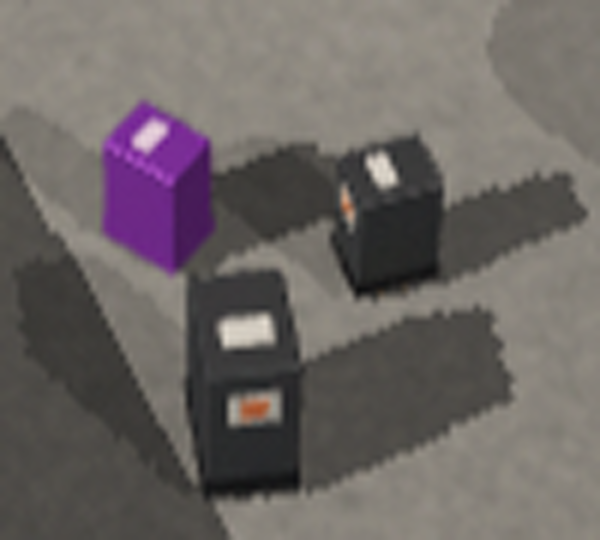

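View pics/t_rel.png

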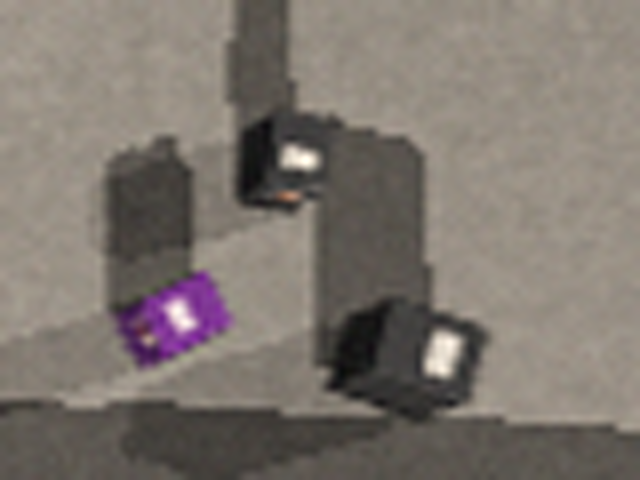

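View pics/s_panel.png

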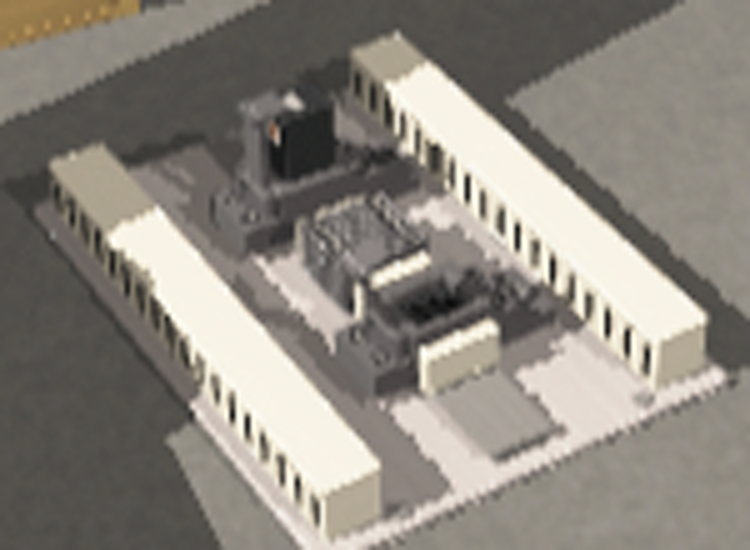

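View pics/t_panel.png

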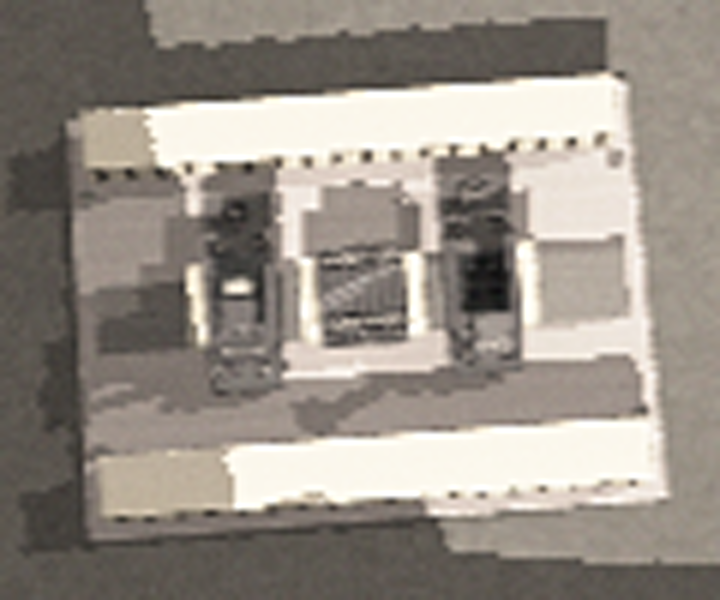

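View pics/t_st.png

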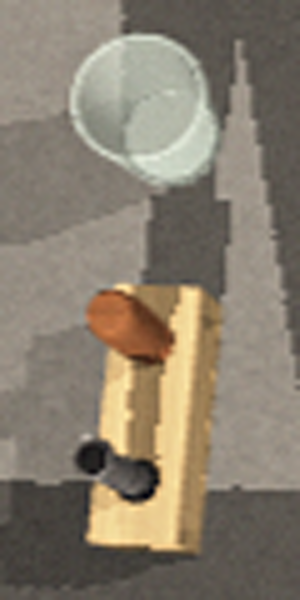

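View pics/s_st.png

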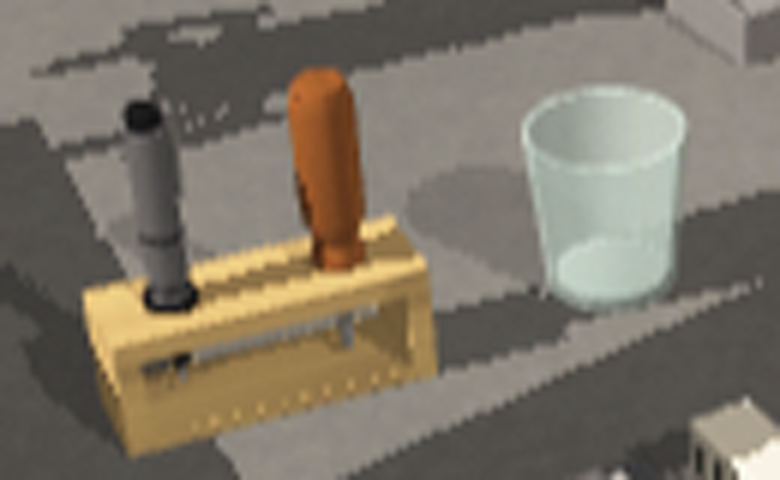

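```bash
cat > fit.py <<'E'
from h import *
from scipy.optimize import least_squares
S=lambda p:np.array(p)/5+np.array([185,165]); T=lambda p:np.array(p)/6+np.array([195,150])
i,o=.0725,.1035;h=.038;Y=.145
pts=[('side',(-o,-Y,h),S((322,497))),('side',(-i,-Y,h),S((380,463))),('side',(-o,Y,h),S((52,162))),('side',(-i,Y,h),S((103,145))),
('side',(i,-Y,h),S((655,350))),('side',(o,-Y,h),S((708,320))),('side',(i,Y,h),S((350,50))),('side',(o,Y,h),S((397,34))),
('top',(o,Y,h),T((80,112))),('top',(o,-Y,h),T((622,75))),('top',(-o,-Y,h),T((655,490))),('top',(-o,Y,h),T((92,515))),('top',(-i,Y,h),T((98,458))),('top',(-i,-Y,h),T((645,420)))]
def res(p,each=False):
    R=Ro.from_euler('z',p[2]).as_matrix()
    e=np.array([proj(n,R@np.array(X)+[p[0],p[1],0])-uv for n,X,uv in pts])
    return e if each else e.ravel()
s=least_squares(res,[.56,-.025,0.05],loss='soft_l1')
print(s.x,np.degrees(s.x[2]));print(np.round(res(s.x,True),1))
p=s.x;R=Ro.from_euler('z',p[2]).as_matrix()
for y in(-.06,.06):print(R@np.array([0,y,0])+[p[0],p[1],0])
E
python3 fit.py
```

```text
[ 0.55869123 -0.02392599  0.09722838] 5.570775964686097
[[-0.8  1.9]
 [ 0.3  3.2]
 [-3.2 -3. ]
 [-2.2 -3.6]
 [ 1.   1.5]
 [ 1.6  2.7]
 [-2.  -2. ]
 [-1.3 -2.3]
 [-3.1 -1.2]
 [ 2.1 -0. ]
 [ 2.2 -1.5]
 [-3.1 -0.3]
 [-4.4 -1.3]
 [ 3.  -0.3]]
[ 0.56451575 -0.08364261  0.        ]
[0.55286672 0.03579063 0.        ]
```

```bash
sed -i 's/def res(p,each=False):/def res(p,each=False):\n    sc=np.array([1,p[3],1])/; s/R@np.array(X)+\[p\[0\]/R@(np.array(X)*sc)+[p[0]/; s/0.05\],loss/0.05,1],loss/' fit.py; python3 fit.py
cat > ov.py <<'E'
from h import *
import sys
# overlay socket model in panel pose
def box(n,c,F,d,p,Rm,col,sc,off,z0):
    pass
p=[.5592,-.0239,.0972]
E

```

```text
[ 0.55908758 -0.02641254  0.10836128  0.93590458] 6.208643839423135
[[-1.4 -0.1]
 [-0.4  1.2]
 [-1.6 -0.1]
 [-0.6 -0.8]
 [-0.3 -0.7]
 [ 0.1  0.4]
 [-0.4  0.2]
 [ 0.3 -0.2]
 [ 0.5 -0.9]
 [-0.6 -0.4]
 [ 0.2 -1.9]
 [ 1.3 -0.1]
 [-0.1 -1.1]
 [ 0.9 -0.7]]
[ 0.56557654 -0.08606062  0.        ]
[0.55259862 0.03323554 0.        ]
```

```bash
python3 - <<'E'
from h import *
S=eyes.get_image('side');T=eyes.get_image('top')
np.save('S.npy',S);np.save('T.npy',T)
crop('s',S,295,295,325,335,15,'a1.png');crop('t',T,350,205,375,225,25,'a2.png')
crop('s',S,248,210,300,250,14,'a3.png');crop('t',T,262,170,290,215,13,'a4.png')
E
python3 -c "
import cv2,numpy as np
a=[cv2.imread(f'pics/a{i}.png') for i in (1,2,3,4)]
for i,j,n in((0,1,'b1'),(2,3,'b2')):
  H=max(a[i].shape[0],a[j].shape[0]);c=np.zeros((H,a[i].shape[1]+a[j].shape[1],3),np.uint8)
  c[:a[i].shape[0],:a[i].shape[1]]=a[i];c[:a[j].shape[0],a[i].shape[1]:]=a[j];print(c.shape,a[i].shape);cv2.imwrite(f'pics/{n}.png',c)
"
```

```text
(600, 1075, 3) (600, 450, 3)
(585, 1092, 3) (560, 728, 3)
```

```bash
ls pics
```

```text
a1.png
a2.png
a3.png
a4.png
b1.png
b2.png
s_panel.png
s_rel.png
s_st.png
side0.png
t_panel.png
t_rel.png
t_st.png
top0.png
```

View pics/a1.png

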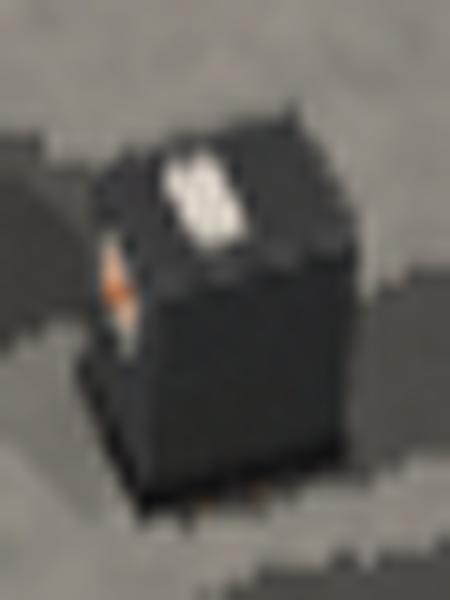

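View pics/a2.png

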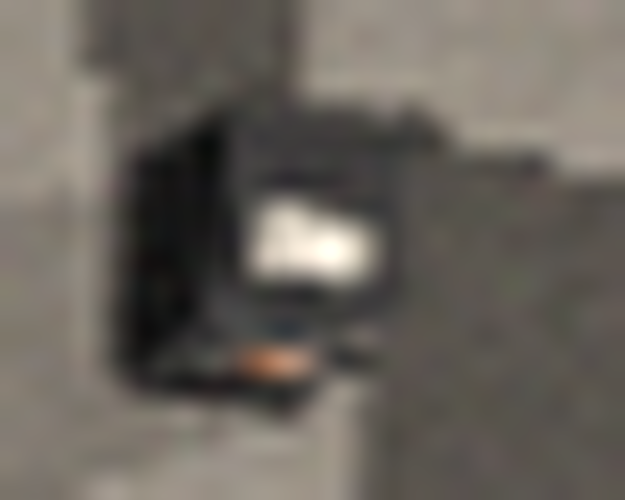

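View pics/a3.png

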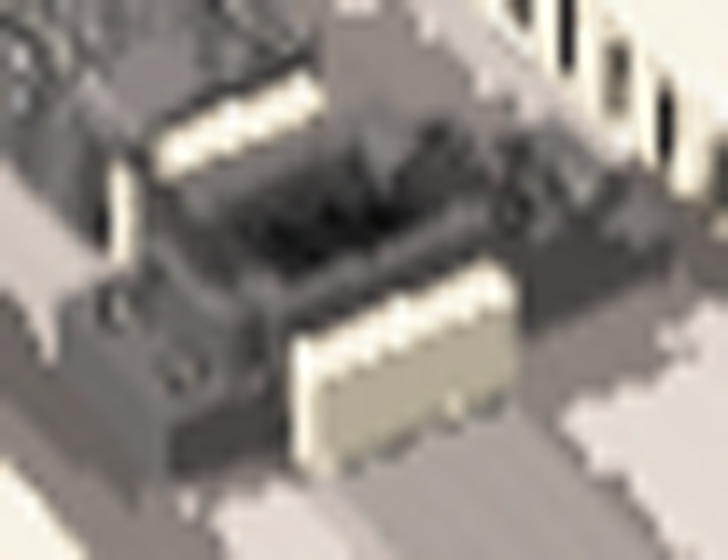

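View pics/a4.png

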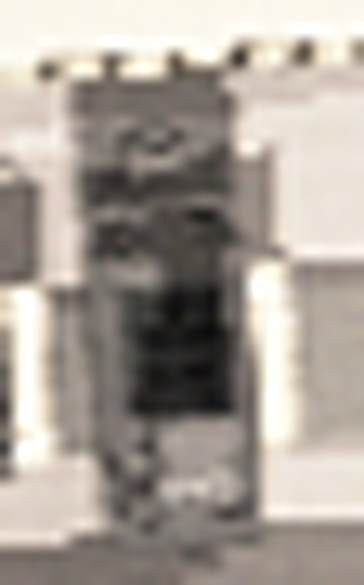

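```bash
cat > ov.py <<'E'
from h import *
import sys
def wire(n,im,x0,y0,s,segs,Rm,o,col):
    for a,b in segs:
        pa=(proj(n,Rm@np.array(a)+o)-[x0,y0]+.5)*s;pb=(proj(n,Rm@np.array(b)+o)-[x0,y0]+.5)*s
        cv2.line(im,tuple(int(v) for v in pa),tuple(int(v) for v in pb),col,1,cv2.LINE_AA)
def boxs(x0,x1,y0,y1,z0,z1):
    c=[(x,y,z) for x in(x0,x1) for y in (y0,y1) for z in(z0,z1)]
    return [(a,b) for i,a in enumerate(c) for b in c[i+1:] if sum(u!=v for u,v in zip(a,b))==1]
def rect(x0,x1,y0,y1,z): return [((x0,y0,z),(x1,y0,z)),((x1,y0,z),(x1,y1,z)),((x1,y1,z),(x0,y1,z)),((x0,y1,z),(x0,y0,z))]
def circ(cx,cy,z,r): 
    a=np.linspace(0,2*np.pi,17);P=[(cx+r*np.cos(t),cy+r*np.sin(t),z) for t in a];return list(zip(P[:-1],P[1:]))
def sock(ang): 
    L=[]
    def lv(x,z,y): # lever coords shut rel hinge
        c,s=np.cos(ang),np.sin(ang); return (-.0245+c*x-s*z,y,-.004+s*x+c*z)
    for y in(-.008,.008):
        L+=[(lv(0,0,y),lv(0,.044,y)),(lv(0,.0445,y),lv(-.0047,.0445,y))]
    L+=[(lv(-.0047,.0445,-.008),lv(-.0047,.0445,.008)),(lv(0,0,-.008),lv(0,0,.008))]
    return rect(-.015,.015,-.012,.012,0)+circ(.047,0,-.0155,.0082)+circ(.047,0,-.0178,.0048)+rect(-.022,.022,-.018,.018,0),L
def draw(n,im,x0,y0,x1,y1,s,items,name):
    c=cv2.resize(im[y0:y1,x0:x1,::-1],None,fx=s,fy=s,interpolation=cv2.INTER_CUBIC)
    for segs,yaw,o,col in items: wire(n,c,x0,y0,s,segs,Ro.from_euler('z',yaw).as_matrix(),np.array(o),col)
    cv2.imwrite('pics/'+name,c)
E
cat > d1.py <<'E'
from ov import *
S=np.load('S.npy');T=np.load('T.npy')
m=(.5656,-.0861,.0435);yaw=.108
a,L=sock(.4)
it=[(a,yaw,m,(0,255,0)),(L,yaw,m,(0,0,255))]
draw('side',S,240,200,305,250,12,it,'c1.png');draw('top',T,262,170,290,220,12,it,'c2.png')
E
python3 d1.py
```

```text
(no output)
```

View pics/c1.png

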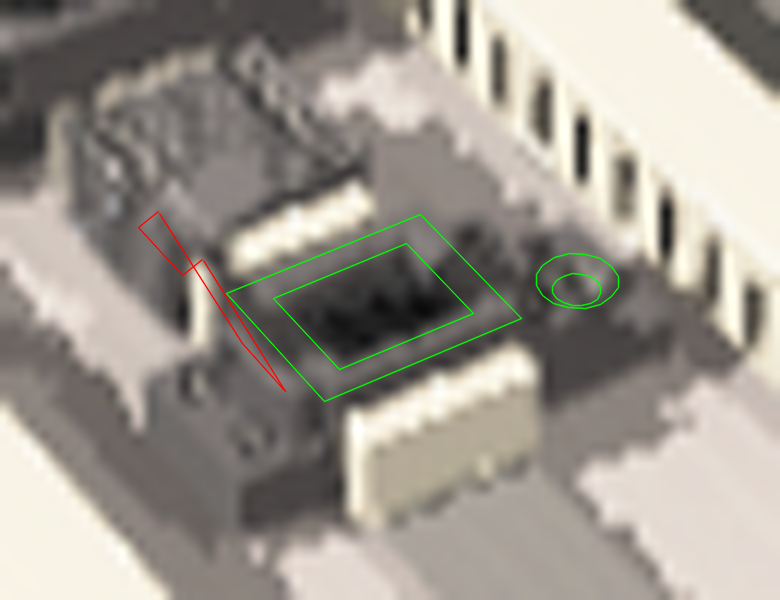

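View pics/c2.png

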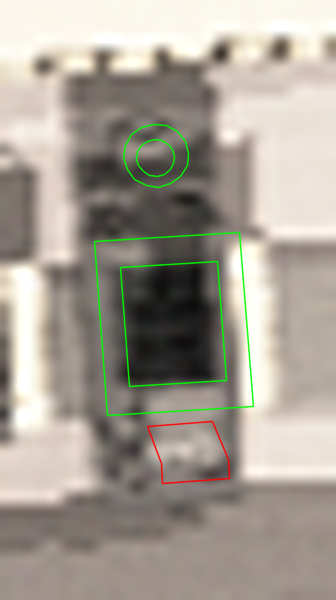

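```bash
cat > fit2.py <<'E'
from ov import *
from scipy.optimize import least_squares
S=lambda p:np.array(p)/15+np.array([295,295])-.5; T=lambda p:np.array(p)/25+np.array([350,205])-.5
a,b,t,z=.014,.011,.052,.006
pts=[('side',(-a,b,t),S((93,180))),('side',(a,b,t),S((292,108))),('side',(a,-b,t),S((355,225))),('side',(-a,-b,t),S((153,300))),
('side',(-a,-b,z),S((140,510))),('side',(a,-b,z),S((347,455))),('side',(-a,b,z),S((78,365))),
('top',(a,b,t),T((225,110))),('top',(-a,b,z),T((122,385))),('top',(a,b,z),T((128,160))),('top',(-a,-b,z),T((290,410)))]
def res(p,each=False):
    R=Ro.from_euler('z',p[2]).as_matrix()
    e=np.array([proj(n,R@np.array(X)+[p[0],p[1],0])-uv for n,X,uv in pts])
    return e if each else e.ravel()
s=least_squares(res,[.525,-.338,0.0],loss='soft_l1')
print(s.x,np.degrees(s.x[2]));print(np.round(res(s.x,True),1))
it=[(boxs(-a,a,-b,b,z,t),s.x[2],[s.x[0],s.x[1],0],(0,255,0))]
draw('side',np.load('S.npy'),295,295,325,335,15,it,'e1.png');draw('top',np.load('T.npy'),350,205,375,225,25,it,'e2.png')
E
python3 fit2.py
```

```text
[ 0.52509029 -0.33784764 -0.09399966] -5.385783521812978
[[-0.5 -1.4]
 [-0.3 -0.6]
 [ 0.4  0.3]
 [ 0.1 -0.6]
 [ 0.1  0.8]
 [-0.4  0.3]
 [-0.3  1.7]
 [ 0.1 -1.1]
 [-0.3 -0.2]
 [ 0.2 -0.2]
 [ 0.3 -0.2]]
```

View pics/e1.png

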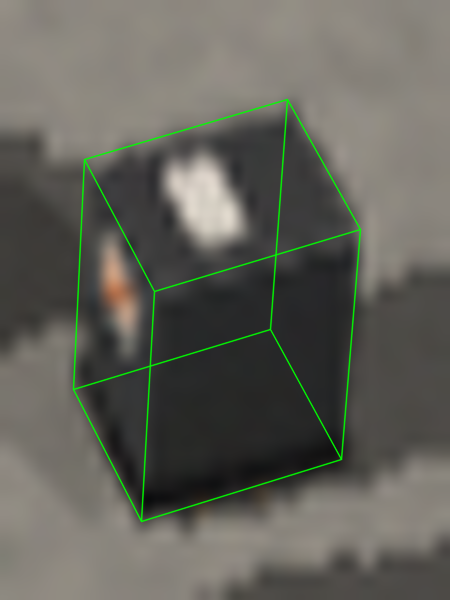

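View pics/e2.png

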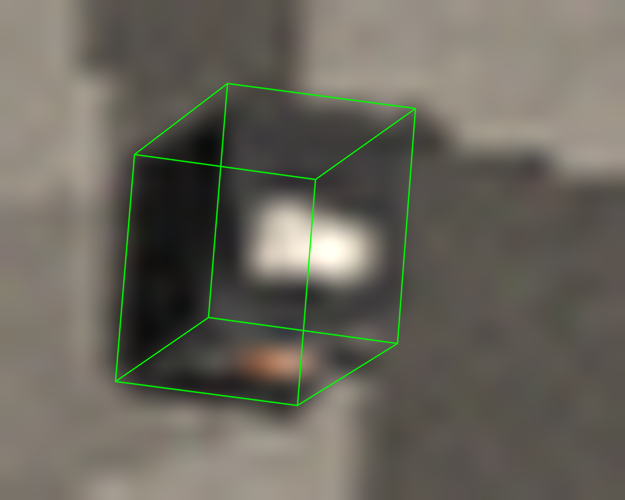

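```bash
cat > mv.py <<'E'
from h import *
import sys
np.set_printoptions(precision=4,suppress=True)
# usage: mv.py x y z yangle_deg  (tool pointing down, tool y axis at world angle)
o=r.get_obs();p=o['position'];R=Ro.from_quat(o['tcp_rot'])
ya=R.as_matrix()[:,1]
print('t',o['time_s'],'p',p,'yang',np.degrees(np.arctan2(ya[1],ya[0])),'z',R.as_matrix()[:,2],'w',o['gripper_width'],'f',o['ft_force'],'\nq',o['qpos'])
if len(sys.argv)>1:
    t=np.array(list(map(float,sys.argv[1:4])));th=np.radians(float(sys.argv[4]))
    y=np.array([np.cos(th),np.sin(th),0]);z=np.array([0,0,-1.]);x=np.cross(y,z)
    Rt=Ro.from_matrix(np.c_[x,y,z]); 
    print('shift cm',R.inv().apply(t-p)*100,'rot deg',np.degrees((R.inv()*Rt).as_rotvec()))
E
python3 mv.py 0.48 0.18 0.25 84.6
```

```text
t 1.5 p [0.1564 0.5792 0.2313] yang 74.88695979722637 z [ 0. -0. -1.] w 0.08549875079484978 f [ 0.6209 -0.3091 -0.0189] 
q [ 1.307   0.3135 -0.0471  1.2102 -0.      1.5708]
shift cm [-41.6457 -30.1071  -1.8697] rot deg [-0.0025  0.0006 -9.713 ]
```

Emit:
{"api": "arm_command", "payload": {"deltas": [[[-5,-3.6,-1.9],[0,0,0]],[[-9,-6.5,-3],[0,0,-2]],[[-13,-9.4,-3],[0,0,-4]],[[-17,-12.3,-3],[0,0,-6]],[[-21,-15.2,-3],[0,0,-8]],[[-25,-18.1,-3],[0,0,-9.7]],[[-29,-21,-3],[0,0,-9.7]],[[-33,-24,-3],[0,0,-9.7]]]}}

```text
time_s: 2.3
position: [0.4062, 0.2691, 0.2616]
tcp_rot: [0.047, 0.999, 0.0, 0.0]
ft_force: [1.6, 0.8, -0.2]
gripper_width: 0.0852
```

```bash
python3 mv.py 0.525 -0.338 0.20 84.6
```

```text
t 2.3 p [0.4062 0.2691 0.2616] yang 84.59669725293978 z [ 0.0007  0.0005 -1.    ] w 0.08519279624549153 f [ 1.6032  0.8269 -0.1618] 
q [ 0.585   0.089  -0.2558  1.2251  0.      0.6793]
shift cm [-17.5393 -59.3206   6.1393] rot deg [ 0.0341  0.0397 -0.0033]
```

Emit:
{"api": "arm_command", "payload": {"deltas": [[[-1.5,-4.5,0],[0,0,0]],[[-3,-9,0],[0,0,0]],[[-4.5,-13.5,0],[0,0,0]],[[-6,-18,0],[0,0,0]],[[-7.5,-22.5,0],[0,0,0]],[[-9,-27,0],[0,0,0]],[[-10.5,-31.5,0],[0,0,0]],[[-12,-36,0],[0,0,0]]]}}

```text
time_s: 3.1
position: [0.4908, -0.101, 0.2616]
tcp_rot: [0.047, 0.999, 0.0, 0.0]
ft_force: [1.1, 0.3, 0.2]
gripper_width: 0.086
```

```bash
python3 mv.py 0.525 -0.338 0.10 84.6
```

```text
t 3.1 p [ 0.4908 -0.101   0.2616] yang 84.57586465303758 z [ 0.0009 -0.     -1.    ] w 0.08597357870880189 f [1.1283 0.3017 0.1942] 
q [-0.2031  0.1154 -0.2262  1.2284  0.0001 -0.1084]
shift cm [ -5.6259 -23.2678  16.1652] rot deg [ 0.0031  0.049  -0.0241]
```

Emit:
{"api": "arm_command", "payload": {"deltas": [[[-1.1,-4.5,1.5],[0,0,0]],[[-2.2,-9,3],[0,0,0]],[[-3.3,-13.5,5],[0,0,0]],[[-4.4,-18,7.5],[0,0,0]],[[-5.6,-22,10],[0,0,0]],[[-5.6,-23.3,13],[0,0,0]],[[-5.6,-23.3,15],[0,0,0]],[[-5.6,-23.3,15],[0,0,0]]], "fingers": 0.2}}

```text
time_s: 3.9
position: [0.522, -0.3355, 0.1077]
tcp_rot: [0.048, 0.999, 0.002, -0.003]
ft_force: [-1.6, -0.1, -0.6]
gripper_width: 0.0513
```

```bash
python3 mv.py 0.525 -0.338 0.023 84.6; python3 - <<'E'
from h import *
S=eyes.get_image('side');T=eyes.get_image('top')
crop('s',S,255,250,355,350,5,'g1.png');crop('t',T,320,190,400,250,8,'g2.png')
E
```

```text
t 3.9 p [ 0.522  -0.3355  0.1077] yang 84.51313629469503 z [-0.0054  0.0035 -1.    ] w 0.05126984450740027 f [-1.6311 -0.1102 -0.577 ] 
q [-0.5713  0.4289 -0.1713  0.9769  0.     -0.4756]
shift cm [-0.3738 -0.2408  8.4631] rot deg [ 0.1692 -0.3247 -0.0864]
```

View pics/g1.png

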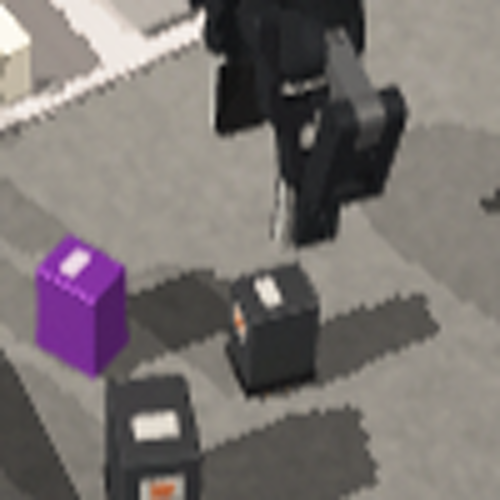

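```bash
python3 mv.py 0.525 -0.338 0.023 84.6
```

```text
t 4.0 p [ 0.5243 -0.336   0.1115] yang 84.58807862154221 z [-0.0006  0.0005 -1.    ] w 0.051469905098256316 f [ 0.0591  0.4002 -0.0924] 
q [-0.57    0.4252 -0.1676  0.9787  0.0001 -0.4756]
shift cm [-0.0943 -0.1933  8.8489] rot deg [ 0.0233 -0.0345 -0.0119]
```

Emit:
{"api": "arm_command", "payload": {"deltas": [[[-0.1,-0.2,1.5],[0,0,0]],[[-0.1,-0.2,3],[0,0,0]],[[-0.1,-0.2,4.5],[0,0,0]],[[-0.1,-0.2,6],[0,0,0]],[[-0.1,-0.2,7.5],[0,0,0]],[[-0.1,-0.2,8.5],[0,0,0]],[[-0.1,-0.2,8.85],[0,0,0]],[[-0.1,-0.2,8.85],[0,0,0]]]}}

```text
time_s: 4.8
position: [0.525, -0.3381, 0.0223]
tcp_rot: [0.047, 0.999, 0.0, -0.0]
ft_force: [-0.5, -0.7, 0.1]
gripper_width: 0.0513
```

```bash
python3 mv.py 0.525 -0.338 0.023 84.6; python3 - <<'E'
from h import *
S=eyes.get_image('side');T=eyes.get_image('top')
crop('s',S,285,280,335,340,9,'g3.png');crop('t',T,340,190,390,240,9,'g4.png')
E
```

```text
t 4.8 p [ 0.525  -0.3381  0.0223] yang 84.59173970448265 z [-0.0007  0.0004 -1.    ] w 0.05129553364258833 f [-0.4724 -0.7223  0.0792] 
q [-0.5722  0.5118 -0.2576  0.8022 -0.     -0.4778]
shift cm [ 0.0016  0.0118 -0.0741] rot deg [ 0.0212 -0.0431 -0.0083]
```

View pics/g3.png

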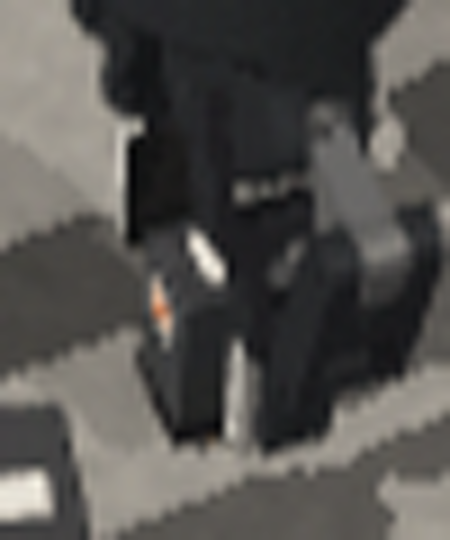

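Emit:
{"api": "arm_command", "payload": {"deltas": [[[0,0,0],[0,0,0]],[[0,0,0],[0,0,0]],[[0,0,0],[0,0,0]],[[0,0,0],[0,0,0]],[[0,0,0],[0,0,0]],[[0,0,0],[0,0,0]],[[0,0,0],[0,0,0]],[[0,0,0],[0,0,0]]], "fingers": -1}}

```text
time_s: 5.7
position: [0.5258, -0.3387, 0.0236]
tcp_rot: [0.047, 0.999, -0.0, 0.001]
ft_force: [-0.2, 0.1, 5.3]
gripper_width: 0.0213
```

```bash
python3 mv.py 0.525 -0.338 0.153 84.6
```

```text
t 5.7 p [ 0.5258 -0.3387  0.0236] yang 84.58246814115195 z [ 0.0012 -0.0008 -1.    ] w 0.02134894169924038 f [-0.1645  0.1266  5.2741] 
q [-0.5723  0.5103 -0.2565  0.8025 -0.     -0.4777]
shift cm [  0.071    0.0543 -12.943 ] rot deg [-0.0369  0.0698 -0.0175]
```

Emit:
{"api": "arm_command", "payload": {"deltas": [[[0,0,-2],[0,0,0]],[[0,0,-5],[0,0,0]],[[0,0,-9],[0,0,0]],[[0,0,-13],[0,0,0]],[[-0.8,4,-14.5],[0,0,-3]],[[-1.4,8.5,-14.5],[0,0,-6]],[[-1.9,13,-14.5],[0,0,-9]],[[-2.0,17,-14.5],[0,0,-11.6]]]}}

```text
time_s: 6.5
position: [0.5614, -0.1691, 0.1677]
tcp_rot: [-0.055, 0.998, 0.0, 0.0]
ft_force: [1.5, -0.4, 0.1]
gripper_width: 0.0209
```

```bash
python3 mv.py 0.5656 -0.0861 0.12 96.2
```

```text
t 6.5 p [ 0.5614 -0.1691  0.1677] yang 96.30530665759144 z [ 0.0002  0.0003 -1.    ] w 0.020943509528592568 f [ 1.5476 -0.39    0.0699] 
q [-0.2927  0.3198 -0.1859  1.0651  0.0004 -0.4028]
shift cm [-1.3266  8.2004  4.7724] rot deg [0.0174 0.0106 0.1053]
```

Emit:
{"api": "arm_command", "payload": {"deltas": [[[-0.3,1.5,0.5],[0,0,0]],[[-0.6,3,1.5],[0,0,0]],[[-0.9,4.5,2.5],[0,0,0]],[[-1.2,6,3.5],[0,0,0]],[[-1.3,7.2,4.5],[0,0,0]],[[-1.3,8,5.5],[0,0,0]],[[-1.3,8.2,6.8],[0,0,0]],[[-1.3,8.2,6.8],[0,0,0]]]}}

```text
time_s: 7.3
position: [0.5637, -0.0878, 0.0975]
tcp_rot: [-0.054, 0.999, 0.0, -0.002]
ft_force: [-1.4, -0.2, -1.3]
gripper_width: 0.0211
```

```bash
cat > d2.py <<'E'
from ov import *
S=eyes.get_image('side');T=eyes.get_image('top');np.save('S2.npy',S);np.save('T2.npy',T)
import sys
o=r.get_obs();p=o['position'];print(p)
m=(.5656,-.0861,.0435);yaw=.108
a,L=sock(.4)
it=[(a,yaw,m,(0,255,0)),(L,yaw,m,(0,0,255)),(boxs(-.014,.014,-.011,.011,-.0175,.0285),yaw,p,(255,255,0))]
draw('side',S,235,195,300,250,12,it,'h1.png');draw('top',T,258,165,298,215,12,it,'h2.png')
draw('side',S,235,195,300,250,12,[],'h3.png');draw('top',T,258,165,298,215,12,[],'h4.png')
for n in ['side','top']:
  for q in ['relay_center','lever_lip','socket_mouth']:
    for d in eyes.tip_of(q,n): print(n,q,d['confidence'],d['xyz'])
E
python3 mv.py .5656 -.0861 .0525 96.2;python3 d2.py
```

```text
t 7.3 p [ 0.5637 -0.0878  0.0975] yang 96.18734640532246 z [-0.0034  0.0003 -1.    ] w 0.021096956600647983 f [-1.3625 -0.2008 -1.3071] 
q [-0.1544  0.3491 -0.3159  0.9092 -0.0003 -0.2624]
shift cm [-0.2255  0.1477  4.5014] rot deg [ 0.036  -0.1944 -0.0126]
[ 0.56496704 -0.08846536  0.09937279]
side relay_center 0.83 [0.4529, -0.381, 0.0343]
side relay_center 0.68 [0.5609, -0.0853, 0.0973]
side relay_center 0.62 [0.462, -0.2983, 0.0278]
side lever_lip 0.48 [0.5274, -0.0871, 0.0808]
side lever_lip 0.47 [0.4277, 0.2837, 0.0164]
side socket_mouth 0.59 [0.5658, -0.0864, 0.0416]
top relay_center 0.77 [0.453, -0.3783, 0.0331]
top relay_center 0.63 [0.4651, -0.2978, 0.0265]
```

View pics/h1.png

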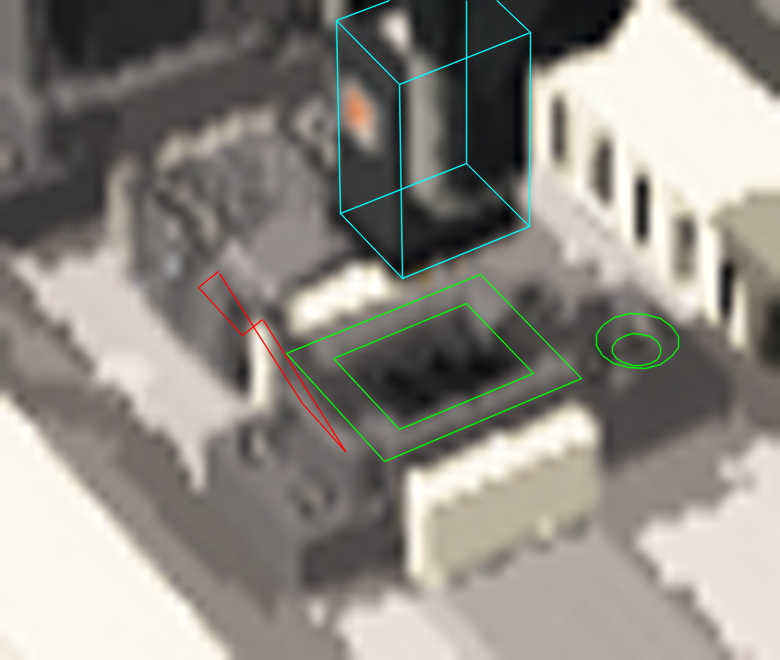

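View pics/h3.png

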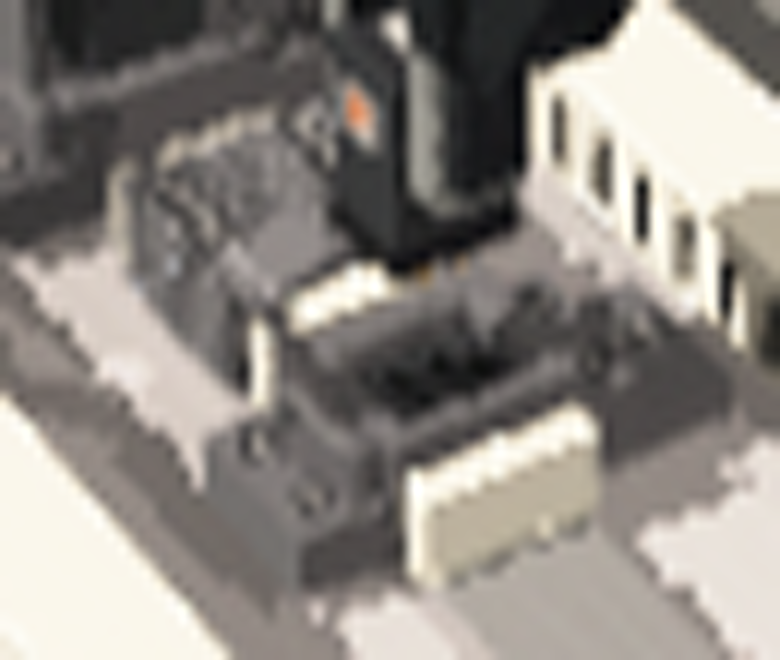

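View pics/h2.png

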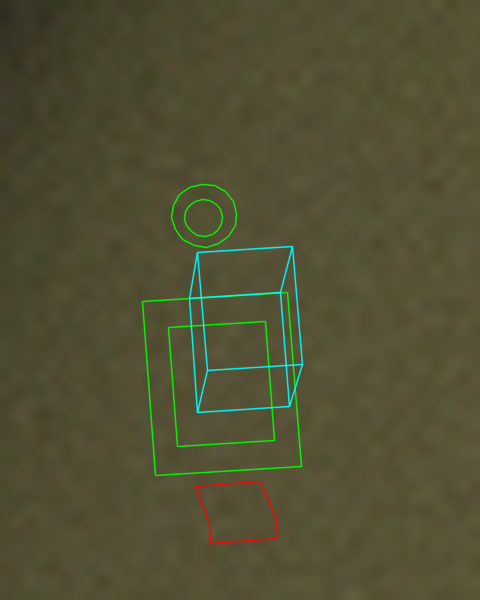

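```bash
python3 - <<'E'
from ov import *
S=np.load('S2.npy').astype(float);S=np.clip((S/255)**.55*255,0,255).astype(np.uint8)
m=(.5656,-.0861,.0435);yaw=.108
a,L=sock(.4)
def pair(n,im,x0,y0,x1,y1,s,nm):
    draw(n,im,x0,y0,x1,y1,s,[],'_a.png');draw(n,im,x0,y0,x1,y1,s,[(a,yaw,m,(0,255,0)),(L,yaw,m,(0,0,255))],'_b.png')
    cv2.imwrite('pics/'+nm,np.hstack([cv2.imread('pics/_a.png'),cv2.imread('pics/_b.png')]))
pair('side',S,250,212,294,240,9,'k1.png')
T=np.load('T.npy').astype(float);T=np.clip((T/255)**.55*255,0,255).astype(np.uint8)
pair('top',T,262,172,290,214,13,'k2.png')
E
```

```text
(no output)
```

View pics/k1.png

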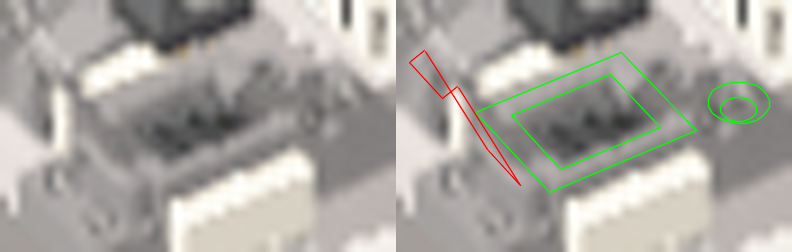

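View pics/k2.png

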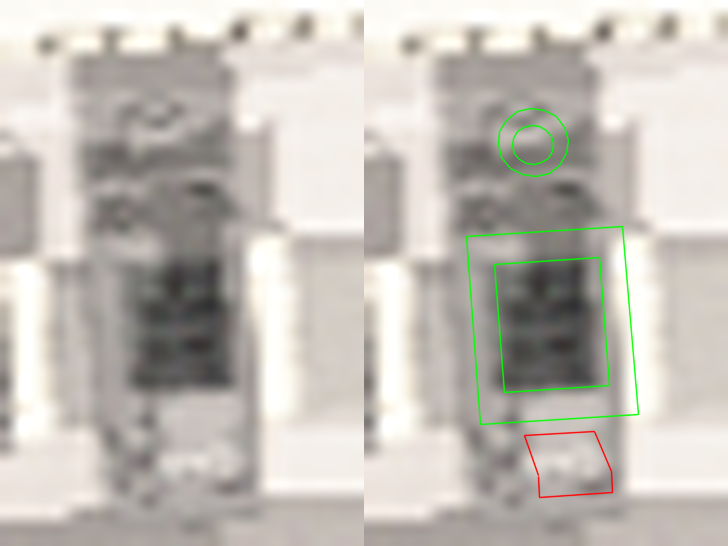

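```bash
python3 mv.py .5656 -.0855 .075 96.2
```

```text
t 7.7 p [ 0.5657 -0.0884  0.1003] yang 96.15891854779171 z [ 0.0009 -0.0002 -1.    ] w 0.021108240257846262 f [ 0.1685  0.213  -0.5842] 
q [-0.155   0.3466 -0.3124  0.9108 -0.     -0.2625]
shift cm [-0.0211  0.291   2.5299] rot deg [-0.0165  0.0505 -0.0411]
```

Emit:
{"api": "arm_command", "payload": {"deltas": [[[0,0.1,0.5],[0,0,0]],[[0,0.2,1],[0,0,0]],[[0,0.3,1.5],[0,0,0]],[[0,0.3,2],[0,0,0]],[[0,0.3,2.5],[0,0,0]],[[0,0.3,2.5],[0,0,0]],[[0,0.3,2.5],[0,0,0]],[[0,0.3,2.5],[0,0,0]]]}}

```text
time_s: 8.5
position: [0.5652, -0.0851, 0.075]
tcp_rot: [-0.054, 0.999, -0.0, 0.0]
ft_force: [0.6, 0.2, 0.5]
gripper_width: 0.021
```

```bash
python3 mv.py .5656 -.0855 .0525 96.2; python3 - <<'E'
from ov import *
S=eyes.get_image('side');np.save('S3.npy',S)
S=np.clip((S/255.)**.6*255,0,255).astype(np.uint8)
p=r.get_obs()['position'];print(p)
a,L=sock(.4);yaw=.108
m0=np.array([.5656,-.0855,.0435])
b=(boxs(-.014,.014,-.011,.011,-.0175,.0285),yaw,p,(255,255,0))
draw('side',S,246,206,296,242,15,[],'l1.png')
draw('side',S,246,206,296,242,15,[b,(a,yaw,m0,(0,255,0))],'l2.png')
E
```

```text
t 8.5 p [ 0.5652 -0.0851  0.075 ] yang 96.18323866440018 z [ 0.0004 -0.0001 -1.    ] w 0.021043177692743796 f [0.6117 0.2318 0.5406] 
q [-0.1495  0.3696 -0.3437  0.8571 -0.     -0.2574]
shift cm [-0.0372 -0.0423  2.2494] rot deg [-0.0057  0.0197 -0.0168]
[ 0.56521375 -0.08511719  0.07505655]
```

View pics/l1.png

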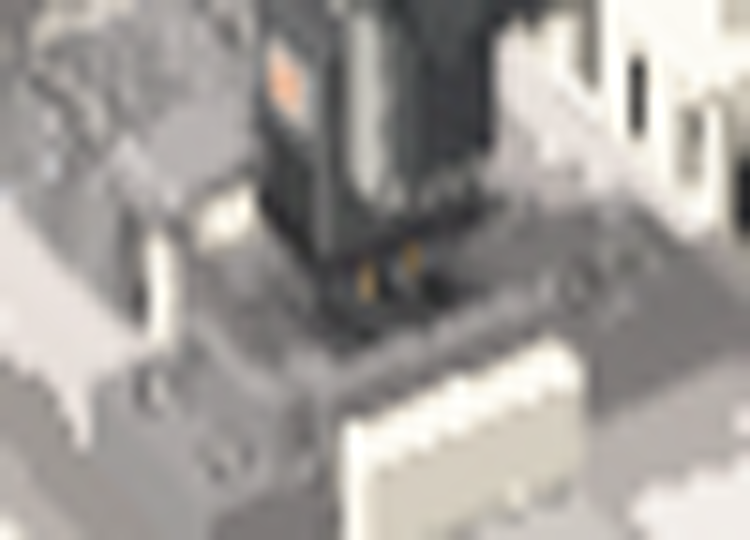

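View pics/l2.png

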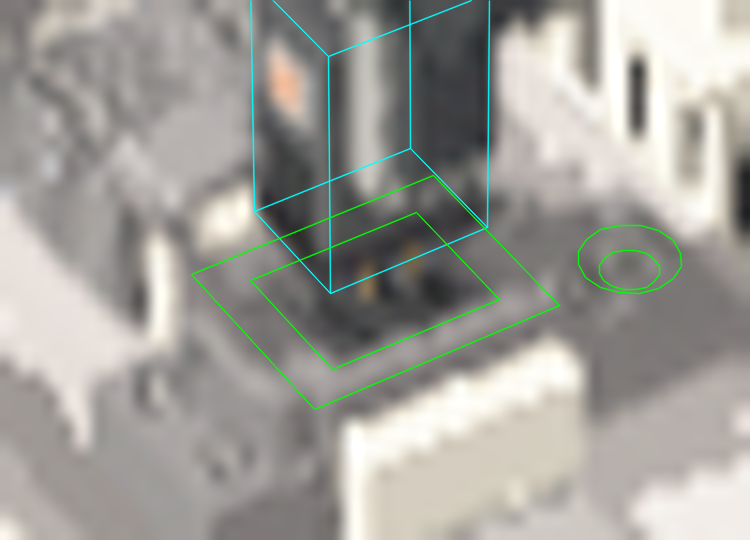

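Emit:
{"api": "arm_command", "payload": {"deltas": [[[0,0,0.3],[0,0,0]],[[0,0,0.5],[0,0,0]],[[0,0,0.7],[0,0,0]],[[0,0,0.9],[0,0,0]],[[0,0,1.1],[0,0,0]],[[0,0,1.3],[0,0,0]],[[0,0,1.3],[0,0,0]],[[0,0,1.3],[0,0,0]]]}}

```text
time_s: 9.35
position: [0.5649, -0.085, 0.0618]
tcp_rot: [-0.054, 0.999, 0.0, -0.0]
ft_force: [-0.4, -0.3, -0.3]
gripper_width: 0.0211
```

```bash
python3 mv.py .5656 -.0855 .0525 96.2; python3 - <<'E'
from ov import *
S=eyes.get_image('side')
S=np.clip((S/255.)**.6*255,0,255).astype(np.uint8)
draw('side',S,246,206,296,242,15,[],'l3.png')
E
```

```text
t 9.35 p [ 0.5649 -0.085   0.0618] yang 96.18654981453354 z [-0.0001  0.     -1.    ] w 0.021066313837466204 f [-0.4198 -0.2716 -0.3246] 
q [-0.1494  0.3832 -0.3581  0.8296  0.     -0.2574]
shift cm [-0.0606 -0.0535  0.9262] rot deg [ 0.0018 -0.0056 -0.0135]
```

View pics/l3.png

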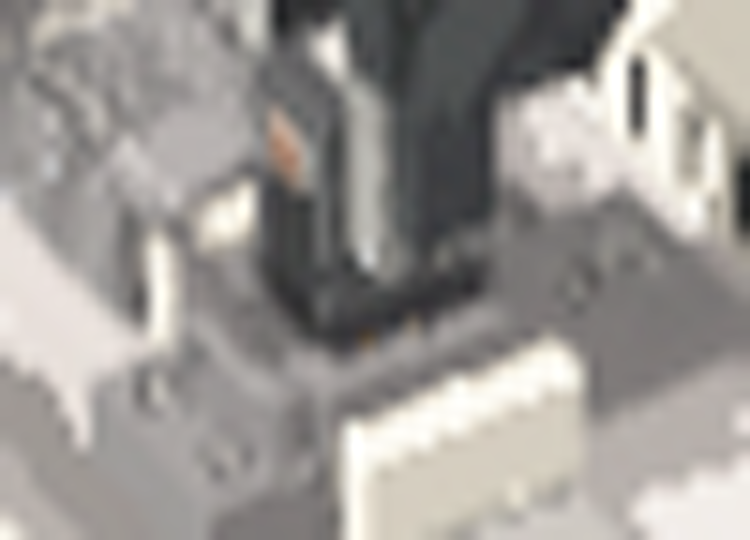

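Emit:
{"api": "arm_command", "payload": {"deltas": [[[0,0.1,0.0],[0,0,0]],[[0,0.1,0.15],[0,0,0]],[[0,0.1,0.3],[0,0,0]],[[0,0.1,0.4],[0,0,0]],[[0,0.1,0.5],[0,0,0]],[[0,0.1,0.6],[0,0,0]],[[0,0.1,0.6],[0,0,0]],[[0,0.1,0.6],[0,0,0]]]}}

```text
time_s: 10.2
position: [0.5663, -0.084, 0.0597]
tcp_rot: [-0.054, 0.999, -0.0, 0.002]
ft_force: [-7.7, 1.8, 29.8]
gripper_width: 0.0211
```

```bash
python3 mv.py .5656 -.0855 .0525 96.2; python3 - <<'E'
from ov import *
print(r.get_obs()['ft_torque'])
S=eyes.get_image('side')
S=np.clip((S/255.)**.6*255,0,255).astype(np.uint8)
draw('side',S,246,206,296,242,15,[],'l4.png')
E
```

```text
t 10.2 p [ 0.5663 -0.084   0.0597] yang 96.19212896409304 z [ 0.0038 -0.0002 -1.    ] w 0.021064211191720986 f [-7.6955  1.7817 29.7596] 
q [-0.1475  0.3844 -0.3618  0.8208  0.0004 -0.2556]
shift cm [ 0.0915 -0.1376  0.7203] rot deg [-0.0334  0.2182 -0.0078]
[ 0.45336374  2.24512436 -0.05449482]
```

View pics/l4.png

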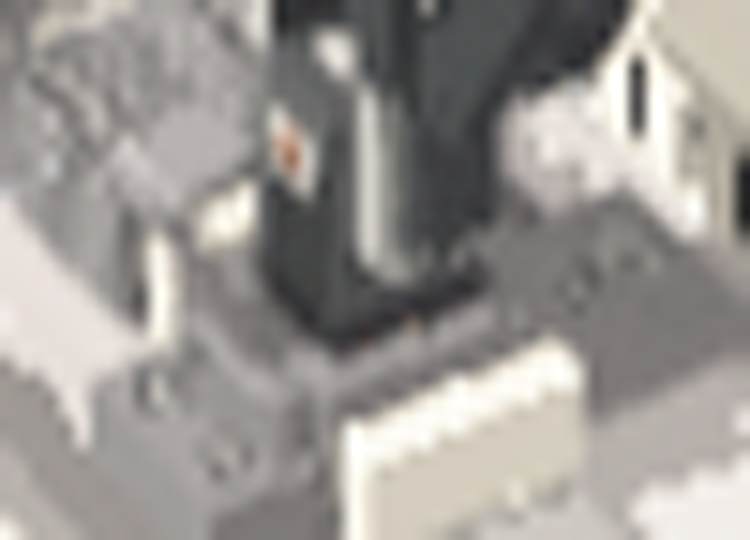

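Emit:
{"api": "arm_command", "payload": {"deltas": [[[0,0,-0.2],[0,0,0]],[[0,0,-0.2],[0,0,0]],[[0,0,-0.2],[0,0,0]],[[-0.05,0,-0.2],[0,0,0]],[[-0.1,0,-0.2],[0,0,0]],[[-0.15,0,-0.2],[0,0,0]],[[-0.15,0,-0.2],[0,0,0]],[[-0.15,0,-0.2],[0,0,0]]]}}

```text
time_s: 11.05
position: [0.5663, -0.084, 0.0601]
tcp_rot: [-0.054, 0.999, -0.0, 0.0]
ft_force: [-6.7, 0.2, 20.2]
gripper_width: 0.0208
```

```bash
cat > st.py <<'E'
from h import *
np.set_printoptions(precision=4,suppress=True)
o=r.get_obs();R=Ro.from_quat(o['tcp_rot']).as_matrix()
print(o['time_s'],o['position'],'f',o['ft_force'],'tq',o['ft_torque'],'z',R[:,2],'w',o['gripper_width'])
E
python3 st.py
```

```text
11.05 [ 0.5663 -0.084   0.0601] f [-6.6868  0.2386 20.2126] tq [ 0.1907  1.9514 -0.0515] z [ 0.0007 -0.0004 -1.    ] w 0.020773883699156205
```

Emit:
{"api": "arm_command", "payload": {"deltas": [[[0.1,0,-0.1],[0,0,0]],[[0.2,0,-0.2],[0,0,0]],[[0.3,0,-0.2],[0,0,0]],[[0.3,0,-0.1],[0,0,0]],[[0.3,0,0],[0,0,0]],[[0.3,0,0.1],[0,0,0]],[[0.3,0,0.2],[0,0,0]],[[0.3,0,0.2],[0,0,0]]]}}

```text
time_s: 11.85
position: [0.5653, -0.0842, 0.0601]
tcp_rot: [-0.054, 0.999, -0.0, 0.002]
ft_force: [-7.2, 3.5, 33.8]
gripper_width: 0.0209
```

```bash
python3 st.py
```

```text
11.85 [ 0.5653 -0.0842  0.0601] f [-7.1894  3.5211 33.7606] tq [ 0.5851  2.1698 -0.0162] z [ 0.0046 -0.0001 -1.    ] w 0.02087979445162998
```

Emit:
{"api": "arm_command", "payload": {"deltas": [[[0,0,-0.25],[0,0,0]],[[0,0.05,-0.25],[0,0,0]],[[0,0.1,-0.2],[0,0,0]],[[0,0.15,-0.2],[0,0,0]],[[0,0.2,-0.2],[0,0,0]],[[0,0.25,-0.2],[0,0,0]],[[0,0.3,-0.2],[0,0,0]],[[0,0.3,-0.2],[0,0,0]]]}}

```text
time_s: 12.65
position: [0.5651, -0.0838, 0.0604]
tcp_rot: [-0.054, 0.999, -0.003, 0.002]
ft_force: [-2.0, -5.5, 18.6]
gripper_width: 0.0208
```

```bash
python3 st.py; python3 - <<'E'
from ov import *
S=eyes.get_image('side')
S=np.clip((S/255.)**.6*255,0,255).astype(np.uint8)
draw('side',S,246,206,296,242,15,[],'l5.png')
E
```

```text
12.65 [ 0.5651 -0.0838  0.0604] f [-1.9628 -5.5041 18.5626] tq [-1.5072  0.6885  0.0838] z [ 0.0041 -0.0057 -1.    ] w 0.02076973327627232
```

View pics/l5.png

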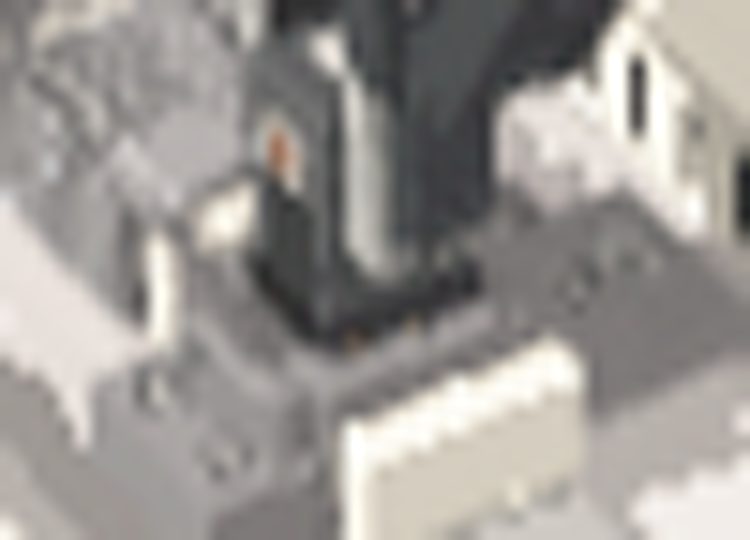

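Emit:
{"api": "arm_command", "payload": {"deltas": [[[0,-0.2,-0.5],[0,0,0]],[[0.1,-0.45,-0.6],[0,0,0]],[[0.1,-0.45,-0.4],[0,0,0]],[[0.1,-0.45,-0.3],[0,0,0]],[[0.1,-0.45,-0.2],[0,0,0]],[[0.1,-0.45,-0.1],[0,0,0]],[[0.1,-0.45,0],[0,0,0]],[[0.1,-0.45,0.1],[0,0,0]]]}}

```text
time_s: 13.5
position: [0.5631, -0.0858, 0.06]
tcp_rot: [-0.054, 0.999, -0.0, 0.001]
ft_force: [-8.2, 2.0, 35.3]
gripper_width: 0.021
```

```bash
python3 st.py
```

```text
13.5 [ 0.5631 -0.0858  0.06  ] f [-8.1881  2.0282 35.3341] tq [0.3565 2.9011 0.0065] z [ 0.0018 -0.0003 -1.    ] w 0.020976838148581395
```

Emit:
{"api": "arm_command", "payload": {"deltas": [[[0,0,-0.5],[0,0,0]],[[-0.25,-0.15,-0.6],[0,0,0]],[[-0.25,-0.15,-0.5],[0,0,0]],[[-0.25,-0.15,-0.4],[0,0,0]],[[-0.25,-0.15,-0.3],[0,0,0]],[[-0.25,-0.15,-0.2],[0,0,0]],[[-0.25,-0.15,-0.1],[0,0,0]],[[-0.25,-0.15,0],[0,0,0]]]}}

```text
time_s: 14.3
position: [0.5656, -0.0871, 0.0601]
tcp_rot: [-0.054, 0.999, -0.0, 0.001]
ft_force: [-13.9, 2.9, 42.4]
gripper_width: 0.0212
```

```bash
python3 st.py;  python3 - <<'E'
from ov import *
S=eyes.get_image('side')
S=np.clip((S/255.)**.6*255,0,255).astype(np.uint8)
draw('side',S,246,206,296,242,15,[],'l6.png')
E
```

```text
14.3 [ 0.5656 -0.0871  0.0601] f [-13.854    2.871   42.4107] tq [ 0.3176  3.0145 -0.0376] z [ 0.0016 -0.0003 -1.    ] w 0.021212723766500883
```

View pics/l6.png

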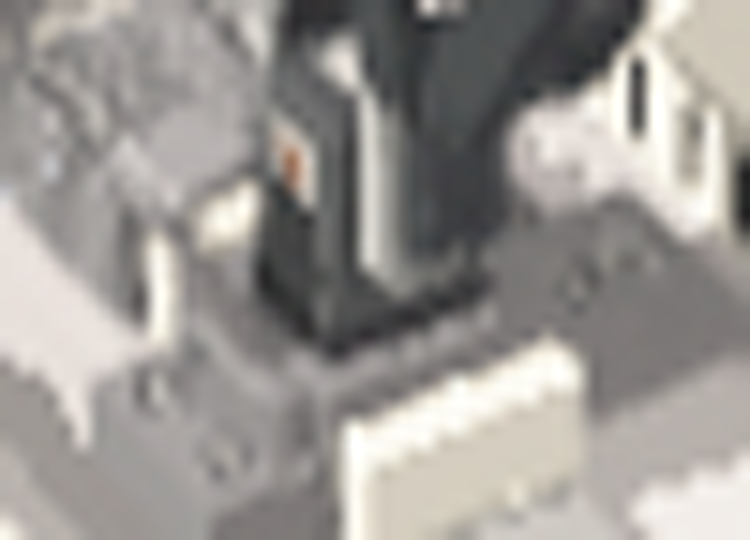

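Emit:
{"api": "arm_command", "payload": {"deltas": [[[0,0,-0.5],[0,0,0]],[[-0.05,0.3,-0.7],[0,0,0]],[[-0.05,0.5,-0.7],[0,0,0]],[[-0.05,0.5,-0.5],[0,0,0]],[[-0.05,0.5,-0.4],[0,0,0]],[[-0.05,0.5,-0.3],[0,0,0]],[[-0.05,0.5,-0.2],[0,0,0]],[[-0.05,0.5,-0.1],[0,0,0]]]}}

```text
time_s: 15.15
position: [0.5651, -0.0817, 0.0602]
tcp_rot: [-0.054, 0.999, 0.0, 0.0]
ft_force: [-10.7, 2.1, 35.5]
gripper_width: 0.0217
```

```bash
python3 st.py;  python3 - <<'E'
from ov import *
S=eyes.get_image('side')
S=np.clip((S/255.)**.6*255,0,255).astype(np.uint8)
draw('side',S,246,206,296,242,15,[],'l7.png')
E
```

```text
15.15 [ 0.5651 -0.0817  0.0602] f [-10.6805   2.0959  35.4776] tq [0.7608 2.7164 0.0507] z [ 0.0005  0.0007 -1.    ] w 0.02168831416778202
```

View pics/l7.png

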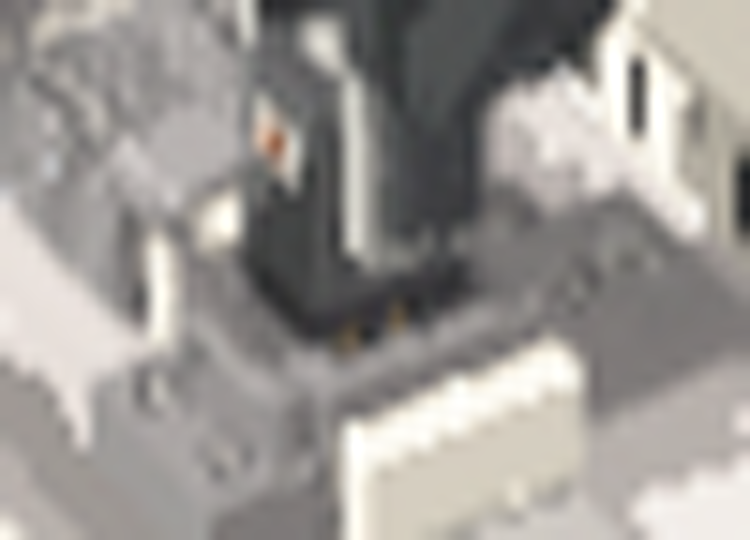

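Emit:
{"api": "arm_command", "payload": {"deltas": [[[0,0,-0.5],[0,0,0]],[[0.12,-0.25,-0.6],[0,0,0]],[[0.12,-0.25,-0.4],[0,0,0]],[[0.12,-0.25,-0.3],[0,0,0]],[[0.12,-0.15,-0.25],[0,0,0]],[[0.12,-0.35,-0.25],[0,0,0]],[[0.05,-0.25,-0.2],[0,0,0]],[[0.15,-0.25,-0.15],[0,0,0]]]}}

```text
time_s: 16.0
position: [0.564, -0.0848, 0.0602]
tcp_rot: [-0.054, 0.999, -0.0, 0.0]
ft_force: [-2.1, 0.6, 15.5]
gripper_width: 0.021
```

```bash
python3 st.py;  python3 - <<'E'
from ov import *
S=eyes.get_image('side')
S=np.clip((S/255.)**.6*255,0,255).astype(np.uint8)
draw('side',S,246,206,296,242,15,[],'l8.png')
E
```

```text
16.0 [ 0.564  -0.0848  0.0602] f [-2.1266  0.6369 15.5379] tq [ 0.0863  0.9615 -0.0119] z [ 0.0002 -0.0004 -1.    ] w 0.020978752260976872
```

View pics/l8.png

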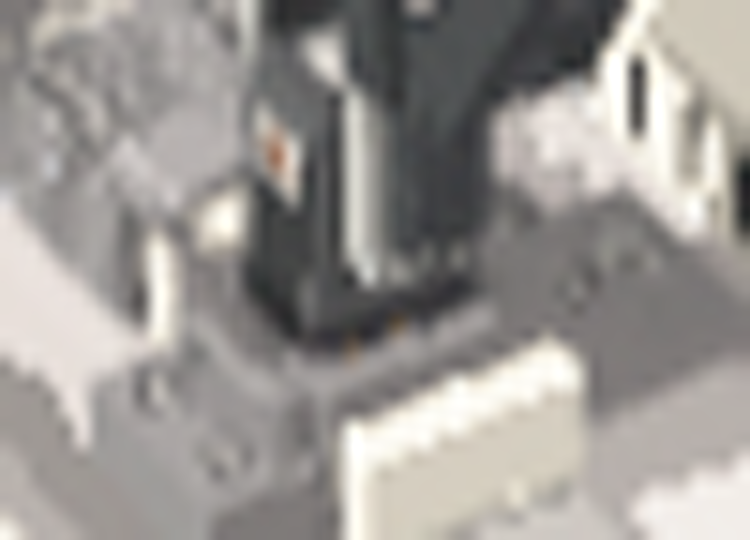

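```bash
python3 - <<'E'
from ov import *
T=np.load('T.npy')
print(ray_z('top',(275.35,196.35),.0435), ray_z('top',(275.35,196.35),.0355))
g=cv2.cvtColor(T,cv2.COLOR_RGB2GRAY)
print('top rows 186..206 cols 268..284');print(g[184:208,266:286])
S=np.load('S.npy');g=cv2.cvtColor(S,cv2.COLOR_RGB2GRAY)
print(g[216:236,256:286])
E
```

```text
[ 0.56592591 -0.08428403  0.0435    ] [ 0.56771137 -0.08461683  0.0355    ]
top rows 186..206 cols 268..284
[[213 173  99  69  56  54  65  56  64  67  69  72  70  84 131 144 139 213
  231 227]
 [214 189 110  66  81  81  69  88  90  94 103 116 115 113 139 145 138 213
  231 229]
 [215 190 127 120 134 112 123  96  72  77  55  33  50 109 141 147 142 214
  232 230]
 [215 217 155  86  64  63  84  78  75  70  80  68  57  69 125 147 143 218
  232 231]
 [218 218 149  82  57  76  61  65  77  73  71  59  60  66  99 133 144 214
  233 231]
 [216 214 133  71  71  55  90  83  71  71  72  77  69 114 131 140 140 140
  217 238]
 [211 214 148 114 126 128 123 133  93  70  74  73  68 115 127 196 237 228
  172 142]
 [215 222 151 118 124 138 149 144 100  65  65  62  62  94 117 248 254 235
  168 143]
 [114 121  93 116 108  88  76  87  61  31  37  36  26  89 114 252 253 247
  196 158]
 [117 121  99 117 126  89  64  58  33  17  25  26  26  95 114 222 248 242
  197 167]
 [143 152 120 120 128  89  63  67  41  18  39  33  28  95 117 228 250 255
  228 169]
 [147 153 115 117 127  83  53  31  27  30  23  16  16  53
[... 2849 characters left out ...]
 89  92 109 102  86  87
   71  71  72  76 118 184 215 243 243 246 174  71]
 [132  81  84 101 101 107 128 126 108 100 108 118 110 103  87  72  72  71
   72 123 208 189 213 242 244 244 229 237 188  72]
 [140 109  90 101 102 101 108 117 111  93  81 105  86  71  71  70  72 122
  186 216 249 244 244 235 228 230 169 171 145  71]
 [ 99 123 102 108 102 101 101  97  96  71  65  89  71  72  77 124 186 216
  243 243 247 236 228 200 168 171 170 170 146  85]
 [120 119 119 119  99  93 101 103  89  71  61  89  92 207 189 217 243 244
  246 229 239 198 167 171 170 171 171 171 154 117]
 [119 119 118 105 109 102  88 102  88  71  58  90 116 250 243 244 239 230
  234 172 171 171 170 171 171 171 170 171 164 133]]
```

```bash
python3 - <<'E'
from ov import *
from scipy.optimize import least_squares
yaw=.108;R=Ro.from_euler('z',yaw).as_matrix()
def dist(n,m,a,b,q):
    A=proj(n,R@np.array(a)+m);B=proj(n,R@np.array(b)+m);d=(B-A)/np.linalg.norm(B-A);nn=np.array([-d[1],d[0]])
    return float(nn@(np.array(q)-A))
for off,zz in((0,0),(.0015,0),(0,-.0015)):
  def ed(n,ms):
    m=np.array([ms[0],ms[1],.0435]);e=[]
    X,Y=.015+off,.012+off
    if n=='side':
        for q in((278.3,225),(274.7,227),(270.3,229)): e.append(dist(n,m,(-X,-Y,zz),(X,-Y,zz),q))
        for q in((265.5,226),(266,227),(266.8,228)): e.append(dist(n,m,(-X,-Y,zz),(-X,Y,zz),q))
    else:
        for q in((271.48,195),(271.48,198)): e.append(dist(n,m,(-X,Y,zz),(X,Y,zz),q))
        for q in((279.28,195),(279.4,198)): e.append(dist(n,m,(-X,-Y,zz),(X,-Y,zz),q))
        for q in((275,201.5),(278,201.5)): e.append(dist(n,m,(-X,-Y,zz),(-X,Y,zz),q))
        for q in((277,191.5),(275,191.5)): e.append(dist(n,m,(X,-Y,zz),(X,Y,zz),q))
    return e
  for n in('side','top'):
    s=least_squares(lambda p:ed(n,p),[.565,-.085]);print(off,zz,n,s.x,np.round(s.fun,2))
E
```

```text
0 0 side [ 0.56803852 -0.08430699] [-0.35  0.1   0.25  0.24 -0.07 -0.17]
0 0 top [ 0.56535742 -0.08448882] [ 0.24  0.01 -0.06 -0.19  0.03 -0.16 -0.    0.13]
0.0015 0 side [ 0.5693681  -0.08265404] [-0.35  0.1   0.25  0.24 -0.07 -0.17]
0.0015 0 top [ 0.56537524 -0.08448737] [ 0.74  0.52 -0.57 -0.69  0.53  0.33 -0.5  -0.37]
0 -0.0015 side [ 0.56874901 -0.08279561] [-0.35  0.1   0.25  0.24 -0.07 -0.17]
0 -0.0015 top [ 0.56569126 -0.08455149] [ 0.23  0.01 -0.06 -0.18  0.03 -0.16  0.01  0.13]
```

Emit:
{"api": "arm_command", "payload": {"deltas": [[[0,0,-0.4],[0,0,0]],[[-0.35,0.05,-0.5],[0,0,0]],[[-0.35,0.05,-0.4],[0,0,0]],[[-0.35,0.05,-0.3],[0,0,0]],[[-0.35,0.05,-0.2],[0,0,0]],[[-0.35,0.05,-0.1],[0,0,0]],[[-0.35,0.05,0],[0,0,0]],[[-0.35,0.05,0.1],[0,0,0]]]}}

```text
time_s: 16.85
position: [0.5677, -0.0838, 0.0591]
tcp_rot: [-0.054, 0.999, -0.0, 0.0]
ft_force: [1.1, 0.9, 0.7]
gripper_width: 0.0211
```

```bash
python3 st.py;  python3 - <<'E'
from ov import *
S=eyes.get_image('side')
S=np.clip((S/255.)**.6*255,0,255).astype(np.uint8)
draw('side',S,246,206,296,242,15,[],'l9.png')
E
```

```text
16.85 [ 0.5677 -0.0838  0.0591] f [1.0907 0.8987 0.7069] tq [-0.0071 -0.1133  0.0381] z [ 0.001  -0.0001 -1.    ] w 0.02113331105785609
```

View pics/l9.png

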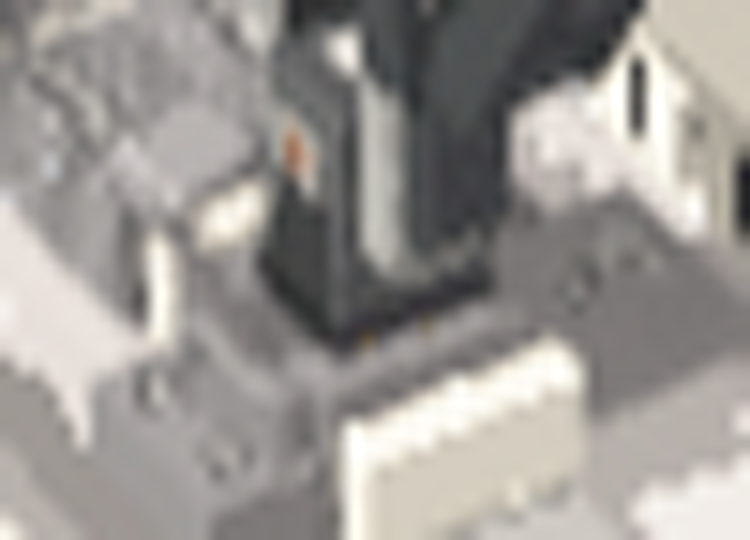

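Emit:
{"api": "arm_command", "payload": {"deltas": [[[0,0,0.1],[0,0,0]],[[0,0,0.2],[0,0,0]],[[0,0,0.3],[0,0,0]],[[0,0,0.4],[0,0,0]],[[0,0,0.5],[0,0,0]],[[0,0,0.6],[0,0,0]],[[0,0,0.6],[0,0,0]],[[0,0,0.6],[0,0,0]]]}}

```text
time_s: 17.7
position: [0.5677, -0.0838, 0.0529]
tcp_rot: [-0.054, 0.999, -0.0, 0.0]
ft_force: [-0.1, 0.6, 5.4]
gripper_width: 0.021
```

```bash
python3 st.py
```

```text
17.7 [ 0.5677 -0.0838  0.0529] f [-0.0941  0.5906  5.362 ] tq [ 0.1135 -0.0989  0.019 ] z [ 0.0008 -0.     -1.    ] w 0.02097158204788195
```

Emit:
{"api": "arm_command", "payload": {"deltas": [[[0,0,0.1],[0,0,0]],[[0,0,0.2],[0,0,0]],[[0,0,0.3],[0,0,0]],[[0,0,0.3],[0,0,0]],[[0,0,0.3],[0,0,0]],[[0,0,0.3],[0,0,0]],[[0,0,0.3],[0,0,0]],[[0,0,0.3],[0,0,0]]]}}

```text
time_s: 18.5
position: [0.5678, -0.0838, 0.0526]
tcp_rot: [-0.054, 0.999, -0.0, 0.001]
ft_force: [-7.4, 2.3, 28.1]
gripper_width: 0.0215
```

```bash
python3 st.py
```

```text
18.5 [ 0.5678 -0.0838  0.0526] f [-7.4345  2.3481 28.0667] tq [ 0.4358  1.7432 -0.0417] z [ 0.002  -0.0001 -1.    ] w 0.021537454374417345
```

Emit:
{"api": "arm_command", "payload": {"deltas": [[[0,0,-0.3],[0,0,0]],[[0,0,-0.3],[0,0,0]],[[0,0,-0.3],[0,0,0]],[[0,0,-0.3],[0,0,0]],[[0,0,-1],[0,0,0]],[[0,0,-3],[0,0,0]],[[0,0,-5.5],[0,0,0]],[[0,0,-8],[0,0,0]]], "fingers": 0}}

```text
time_s: 19.3
position: [0.567, -0.0838, 0.1301]
tcp_rot: [-0.054, 0.999, 0.0, -0.0]
ft_force: [0.4, 0.2, 0.3]
gripper_width: 0.043
```

```bash
python3 mv.py .499 -.0913 .13 96.2;  python3 - <<'E'
from ov import *
S=eyes.get_image('side');np.save('S4.npy',S)
S=np.clip((S/255.)**.6*255,0,255).astype(np.uint8)
m=(.5678,-.0838,.0435);a,L=sock(.35)
b=(boxs(-.014,.014,-.011,.011,-.008,.038),.108,m,(255,255,0))
draw('side',S,236,186,296,242,13,[],'m1.png')
draw('side',S,236,186,296,242,13,[b,(L,.108,m,(0,0,255)),(a,.108,m,(0,255,0))],'m2.png')
for n in ['side']:
  for q in ['relay_center','lever_lip','lever']:
    for d in eyes.tip_of(q,n): print(n,q,d['confidence'],d['xyz'])
E
```

```text
t 19.3 p [ 0.567  -0.0838  0.1301] yang 96.18439221989715 z [-0.001   0.0001 -1.    ] w 0.043041496157379414 f [0.4338 0.1861 0.325 ] 
q [-0.1467  0.3238 -0.2708  0.9772 -0.0001 -0.2546]
shift cm [ 6.837  -0.0166  0.0135] rot deg [ 0.011  -0.0564 -0.0156]
side relay_center 0.97 [0.4534, -0.3788, 0.0345]
side relay_center 0.63 [0.5651, -0.0846, 0.0513]
side relay_center 0.58 [0.4615, -0.2967, 0.0294]
side lever_lip 0.43 [0.5251, -0.0884, 0.0801]Traceback (most recent call last):
  File "<stdin>", line 10, in <module>
ValueError: it knows: jar, lever_hinge, lever_lip, mug, output_screw, output_terminal, panel, probe_tip, relay_center, screwdriver, socket_mouth, stand, tester, tester_center
```

View pics/m1.png

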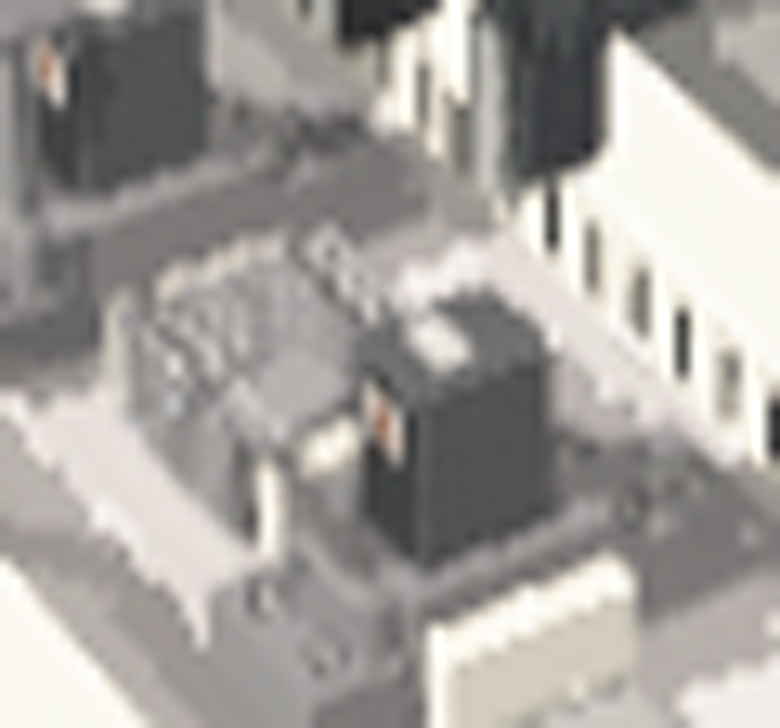

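View pics/m2.png

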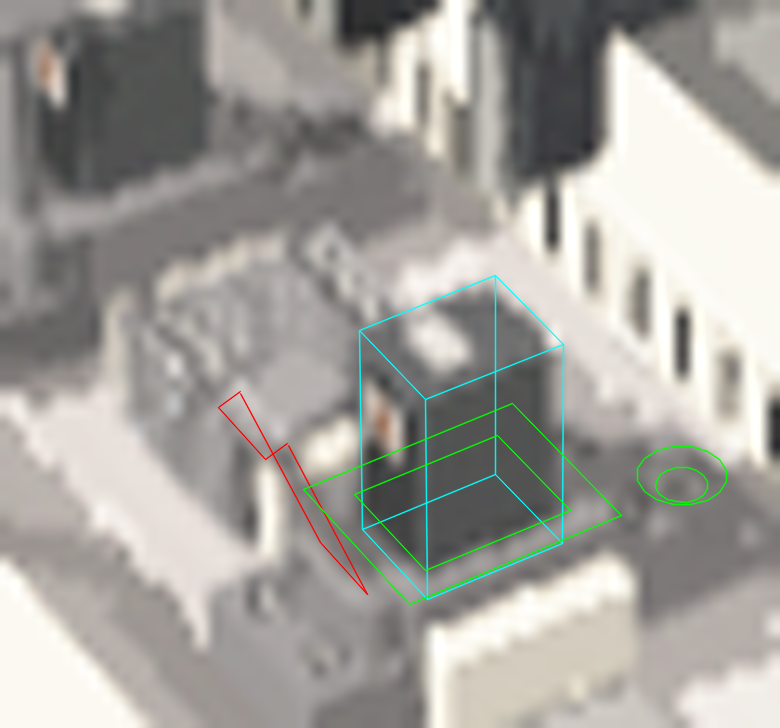

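Emit:
{"api": "arm_command", "payload": {"deltas": [[[2,0,0],[0,0,0]],[[4.5,0,0],[0,0,0]],[[6.5,0,0],[0,0,0]],[[6.8,0,1],[0,0,0]],[[6.8,0,3],[0,0,0]],[[6.8,0,5],[0,0,0]],[[6.8,0,6.2],[0,0,0]],[[6.8,0,6.2],[0,0,0]]], "fingers": -1}}

```text
time_s: 20.25
position: [0.4982, -0.0907, 0.0649]
tcp_rot: [-0.054, 0.999, 0.001, -0.002]
ft_force: [0.8, 0.5, -0.8]
gripper_width: -0.0001
```

```bash
python3 mv.py .53 -.0879 .068 96.2;  python3 - <<'E'
from ov import *
S=eyes.get_image('side');T=eyes.get_image('top')
S=np.clip((S/255.)**.6*255,0,255).astype(np.uint8)
draw('side',S,226,186,286,242,13,[],'n1.png')
draw('top',T,250,165,300,225,10,[],'n2.png')
E
```

```text
t 20.25 p [ 0.4982 -0.0907  0.0649] yang 96.19328077355232 z [-0.0041  0.0008 -1.    ] w -8.027177004249933e-05 f [ 0.8119  0.4569 -0.7788] 
q [-0.1802  0.2757 -0.506   0.7933  0.0001 -0.2883]
shift cm [-3.195  -0.063  -0.3241] rot deg [ 0.0721 -0.2288 -0.0066]
```

View pics/n1.png

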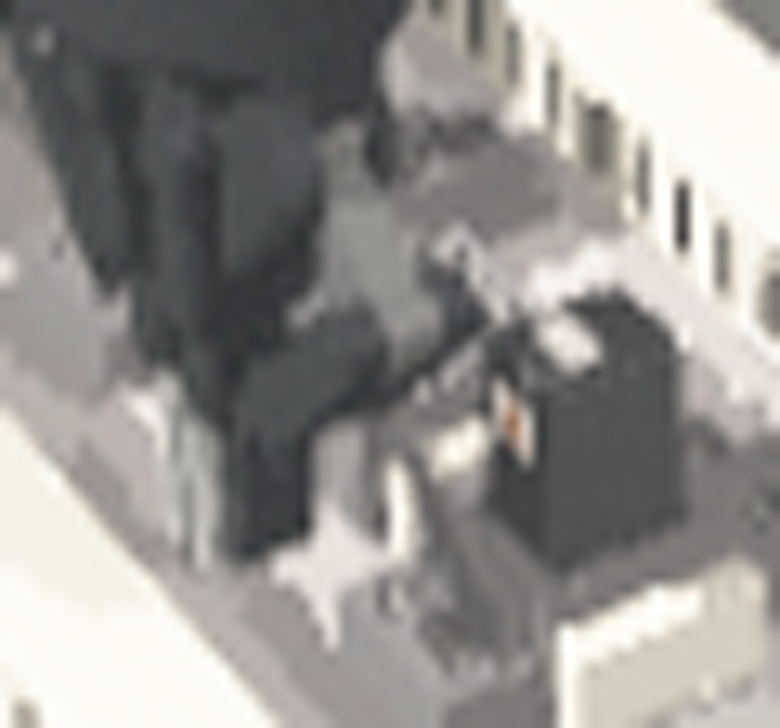

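View pics/n2.png

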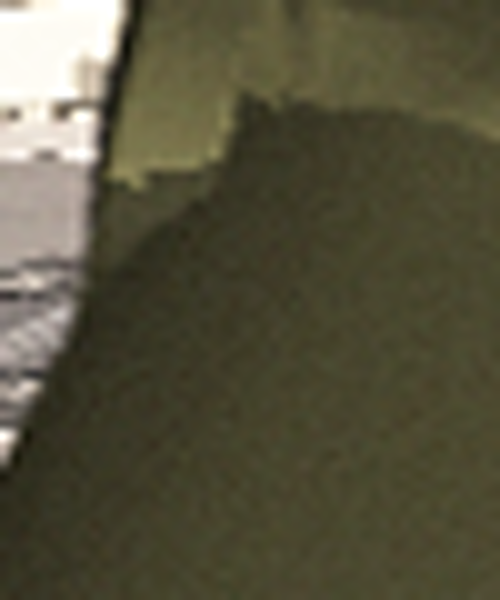

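Emit:
{"api": "arm_command", "payload": {"deltas": [[[-0.4,0,-0.3],[0,0,0]],[[-0.8,0,-0.3],[0,0,0]],[[-1.2,0,-0.3],[0,0,0]],[[-1.6,0,-0.3],[0,0,0]],[[-2.0,0,-0.3],[0,0,0]],[[-2.3,0,-0.3],[0,0,0]],[[-2.6,0,-0.3],[0,0,0]],[[-2.8,0,-0.3],[0,0,0]]]}}

```text
time_s: 21.15
position: [0.5271, -0.0881, 0.0701]
tcp_rot: [-0.054, 0.999, -0.0, -0.001]
ft_force: [-6.3, -1.8, 5.4]
gripper_width: 0.0003
```

```bash
python3 st.py
```

```text
21.15 [ 0.5271 -0.0881  0.0701] f [-6.3494 -1.8101  5.4009] tq [-0.1956  1.2321 -0.0392] z [-0.0015 -0.0002 -1.    ] w 0.0002683421275265826
```

Emit:
{"api": "arm_command", "payload": {"deltas": [[[-0.05,0,0],[0,0,0]],[[-0.1,0,0],[0,0,0]],[[-0.15,0,0],[0,0,0]],[[-0.2,0,0],[0,0,0]],[[-0.2,0,0],[0,0,0]],[[-0.2,0,0],[0,0,0]],[[-0.2,0,0],[0,0,0]],[[-0.2,0,0],[0,0,0]]]}}

```text
time_s: 21.95
position: [0.5272, -0.0881, 0.07]
tcp_rot: [-0.054, 0.999, -0.0, -0.002]
ft_force: [-8.7, -1.3, 5.9]
gripper_width: -0.0002
```

```bash
python3 mv.py .5 -.09 .15 96.2
```

```text
t 21.95 p [ 0.5272 -0.0881  0.07  ] yang 96.16478076095159 z [-0.0039 -0.0005 -1.    ] w -0.0002084507491684698 f [-8.6558 -1.2788  5.893 ] 
q [-0.1648  0.3164 -0.4347  0.8235 -0.0011 -0.2724]
shift cm [ 2.7567  0.1    -7.9882] rot deg [-0.0041 -0.2257 -0.0352]
```

Emit:
{"api": "arm_command", "payload": {"deltas": [[[0.3,0,0],[0,0,0]],[[1.5,0,0],[0,0,0]],[[2.5,0,-2],[0,0,0]],[[3,0,-5],[0,0,0]],[[4,2,-9],[0,0,0]],[[5,5,-13],[0,0,0]],[[6,9,-16],[0,0,0]],[[7,13,-17],[0,0,0]]]}}

```text
time_s: 22.75
position: [0.447, 0.0346, 0.2437]
tcp_rot: [-0.053, 0.999, 0.0, 0.003]
ft_force: [0.6, 0.6, -0.5]
gripper_width: -0.0002
```

```bash
python3 st.py;  python3 - <<'E'
from ov import *
S=eyes.get_image('side');T=eyes.get_image('top');np.save('S5.npy',S);np.save('T5.npy',T)
g=lambda I:np.clip((I/255.)**.6*255,0,255).astype(np.uint8)
m=(.5678,-.0838,.0435);a,L=sock(.0)
draw('side',g(S),236,186,296,242,13,[],'o1.png')
draw('side',g(S),236,186,296,242,13,[(L,.108,m,(0,0,255)),(a,.108,m,(0,255,0))],'o2.png')
draw('top',g(T),260,165,300,215,12,[],'o3.png')
draw('side',S,145,110,225,185,9,[],'o4.png')
draw('top',T,125,180,180,250,8,[],'o5.png')
for n in ('side','top'):
  for q in ['tester','tester_center','output_terminal','output_screw','lever_lip','screwdriver','stand']:
    for d in eyes.tip_of(q,n): print(n,q,round(d['confidence'],2),d['xyz'])
E
```

```text
22.75 [0.447  0.0346 0.2437] f [ 0.574   0.6253 -0.4948] tq [ 0.0517 -0.0297  0.0183] z [ 0.0062  0.0008 -1.    ] w -0.00021495057535474913
side tester 0.72 [0.43, 0.2825, 0.0152]
side tester_center 0.79 [0.4333, 0.2821, 0.1115]
side lever_lip 0.41 [0.5397, -0.085, 0.0829]
side lever_lip 0.38 [0.4275, 0.2847, 0.0159]
side screwdriver 0.55 [0.5101, 0.2793, 0.0088]
side stand 0.69 [0.4695, 0.2775, 0.0]
top tester 0.49 [0.4305, 0.2828, 0.0162]
top tester_center 0.57 [0.4297, 0.2754, 0.1093]
top lever_lip 0.62 [0.4323, 0.2835, 0.0134]
top lever_lip 0.48 [0.54, -0.0846, 0.0859]
top screwdriver 0.45 [0.5073, 0.2775, 0.0112]
top stand 0.88 [0.4686, 0.2778, -0.0035]
```

View pics/o1.png

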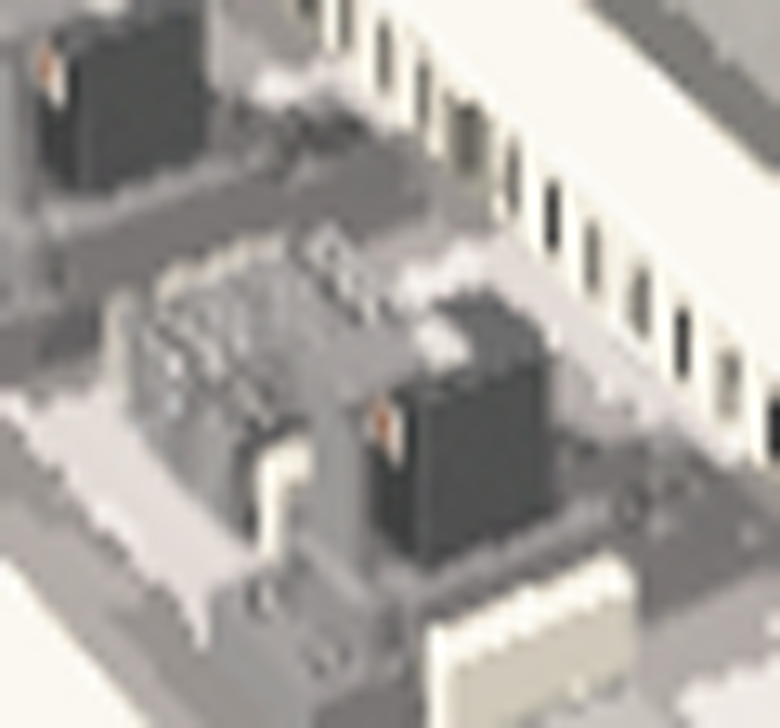

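View pics/o2.png

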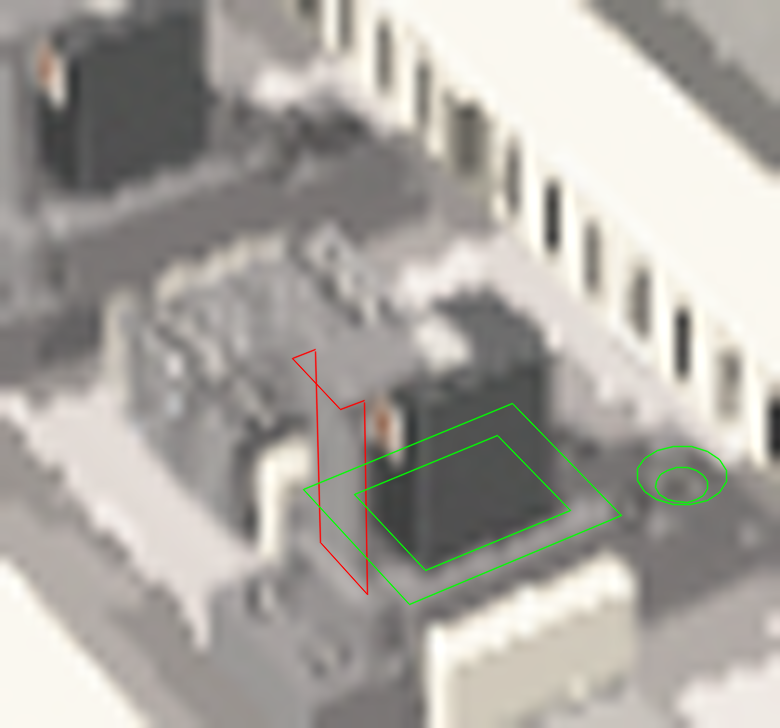

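View pics/o3.png

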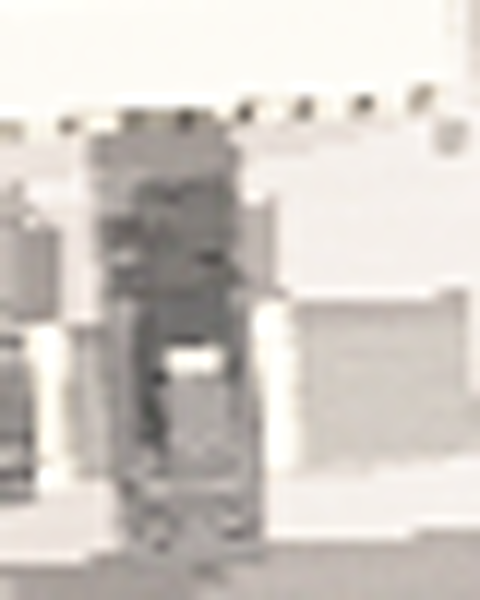

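View pics/o4.png

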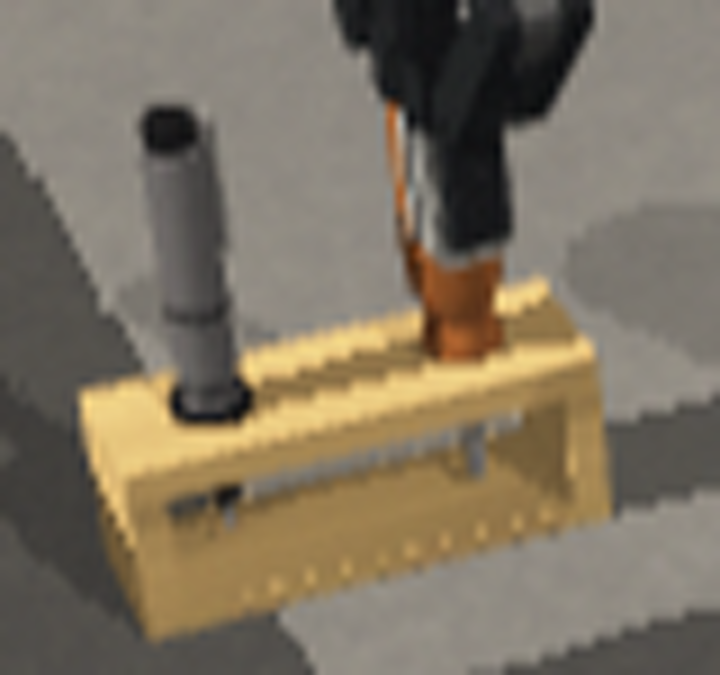

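View pics/o5.png

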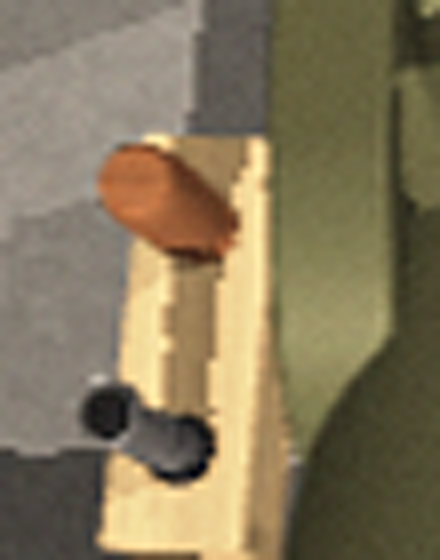

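```bash
python3 - <<'E'
from ov import *
print('cap',tri((163.2,123.9),(137.9,231.0)))
# guard centre
gs=(np.array((211,398))/9+[145,110]-.5);gt=np.array((183,447))/8+[125,180]-.5
print('guard',tri(gs,gt),ray_z('side',gs,.064),ray_z('top',gt,.064))
print('cap rays',ray_z('side',(163.2,123.9),.161),ray_z('top',(137.9,231),.161))
S=np.load('S5.npy');T=np.load('T5.npy')
g=lambda I:np.clip((I/255.)**.6*255,0,255).astype(np.uint8)
cyl=lambda yaw:[] 
def items(x,y,yaw):
    s=circ(0,0,.161,.0095)+circ(0,0,.064,.013)+circ(0,0,.06,.013)+[((0,0,.064),(0,0,.161))]
    s+=[((.0135,0,.155),(.0135,0,.11))]
    return [(s,yaw,[x,y,0],(0,255,0)),(boxs(-.035,.115,-.025,.025,0,.06),-.06,[x,y,0],(0,0,255))]
it=items(.431,.2795,-.06)
def pair(n,im,x0,y0,x1,y1,s,nm):
    draw(n,im,x0,y0,x1,y1,s,[],'_a.png');draw(n,im,x0,y0,x1,y1,s,it,'_b.png')
    cv2.imwrite('pics/'+nm,np.hstack([cv2.imread('pics/_a.png'),cv2.imread('pics/_b.png')]))
pair('side',g(S),150,115,215,182,6,'q1.png');pair('top',g(T),130,190,170,252,9,'q2.png')
E
```

```text
cap [0.43151188 0.27899126 0.15675254]
guard [0.43130899 0.27756644 0.06506392] [0.43145773 0.27922633 0.064     ] [0.43169496 0.27782532 0.064     ]
cap rays [0.42978414 0.27140165 0.161     ] [0.4312545 0.2777178 0.161    ]
```

View pics/q1.png

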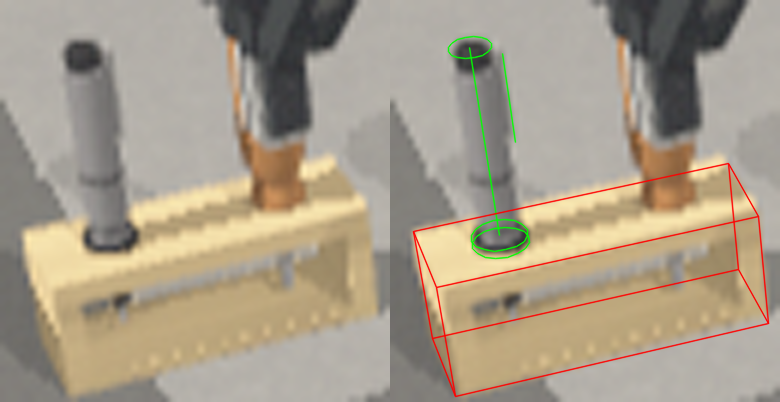

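View pics/q2.png

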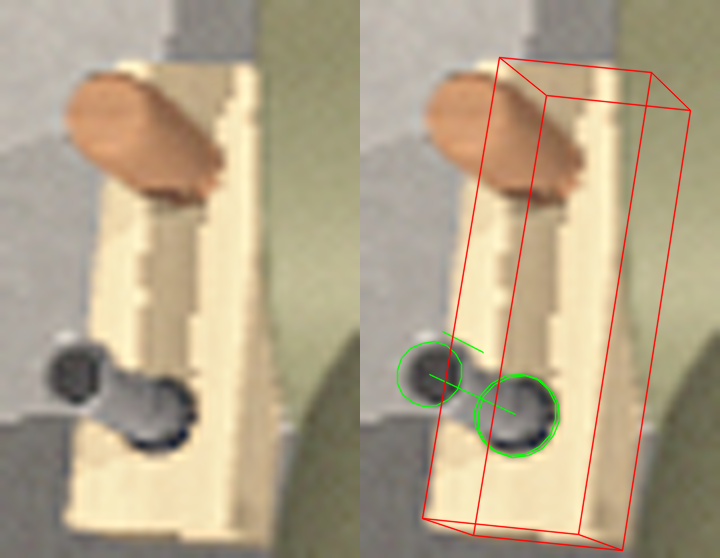

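```bash
python3 mv.py .431 .279 .21 96.2
```

```text
t 23.55 p [0.446  0.0336 0.2401] yang 96.15839104061995 z [-0.0003 -0.     -1.    ] w -8.946098838720279e-05 f [-0.1208 -0.9468 -0.417 ] 
q [ 0.0752  0.0224 -0.3757  1.1729 -0.     -0.0323]
shift cm [-1.1436 24.5601  3.0142] rot deg [-0.0001 -0.0179 -0.0416]
```

Emit:
{"api": "arm_command", "payload": {"deltas": [[[-0.2,4,0],[0,0,0]],[[-0.4,8,0],[0,0,0]],[[-0.6,12,0],[0,0,0]],[[-0.8,16,0],[0,0,0]],[[-1,20,0],[0,0,0]],[[-1.1,23,0],[0,0,0]],[[-1.1,24.6,1],[0,0,0]],[[-1.1,24.6,2],[0,0,0]]], "fingers": 0.4}}

```text
time_s: 24.35
position: [0.4303, 0.2811, 0.2194]
tcp_rot: [-0.055, 0.998, 0.0, 0.0]
ft_force: [-0.6, -0.4, 0.4]
gripper_width: 0.0598
```

```bash
python3 - <<'E'
from ov import *
S=eyes.get_image('side')
draw('side',S,130,90,220,175,8,[],'r1.png')
E
python3 mv.py .431 .279 .099 96.2
```

```text
t 24.4 p [0.4293 0.2791 0.2174] yang 96.2681754755697 z [-0.0025 -0.0023 -1.    ] w 0.0600357110333727 f [ 0.1755 -0.5408 -0.8721] 
q [ 0.5768  0.1579 -0.2779  1.1382 -0.0006  0.4675]
shift cm [-0.1997 -0.006  11.843 ] rot deg [-0.115  -0.1559  0.068 ]
```

View pics/r1.png

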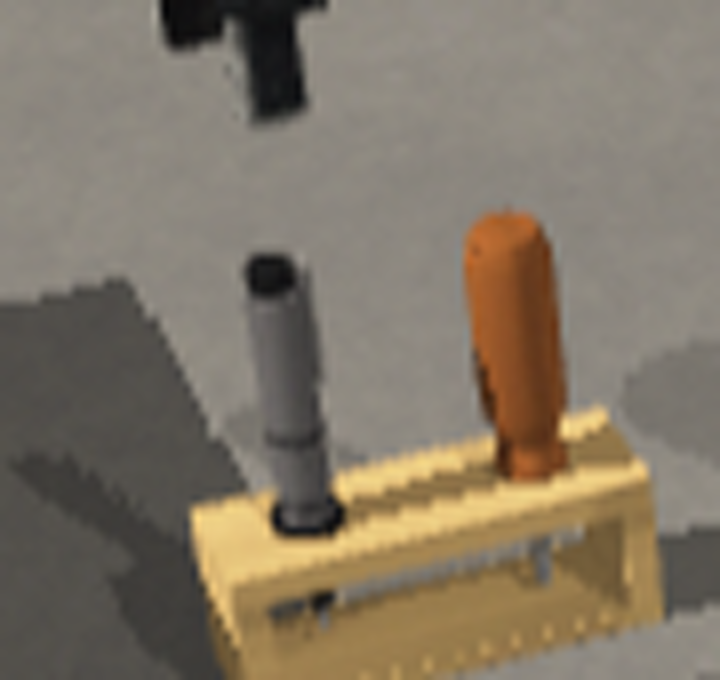

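Emit:
{"api": "arm_command", "payload": {"deltas": [[[-0.1,0,2],[0,0,0]],[[-0.1,0,4],[0,0,0]],[[-0.1,0,6],[0,0,0]],[[-0.1,0,8],[0,0,0]],[[-0.1,0,10],[0,0,0]],[[-0.1,0,11.5],[0,0,0]],[[-0.1,0,12],[0,0,0]],[[-0.1,0,12],[0,0,0]]]}}

```text
time_s: 25.2
position: [0.4308, 0.2781, 0.0995]
tcp_rot: [-0.053, 0.999, -0.001, -0.001]
ft_force: [0.2, -1.0, -0.1]
gripper_width: 0.0597
```

```bash
python3 - <<'E'
from ov import *
S=eyes.get_image('side')
draw('side',S,130,90,220,175,8,[],'r2.png')
E
python3 mv.py .431 .279 .099 96.2
```

```text
t 25.25 p [0.4314 0.2787 0.1003] yang 96.11744274754753 z [-0.0004 -0.0006 -1.    ] w 0.05952629418028441 f [-0.2666 -0.5946  0.5308] 
q [ 0.5737  0.2468 -0.451   0.8736 -0.0002  0.4669]
shift cm [0.0389 0.0346 0.1339] rot deg [-0.0293 -0.0287 -0.0826]
```

View pics/r2.png

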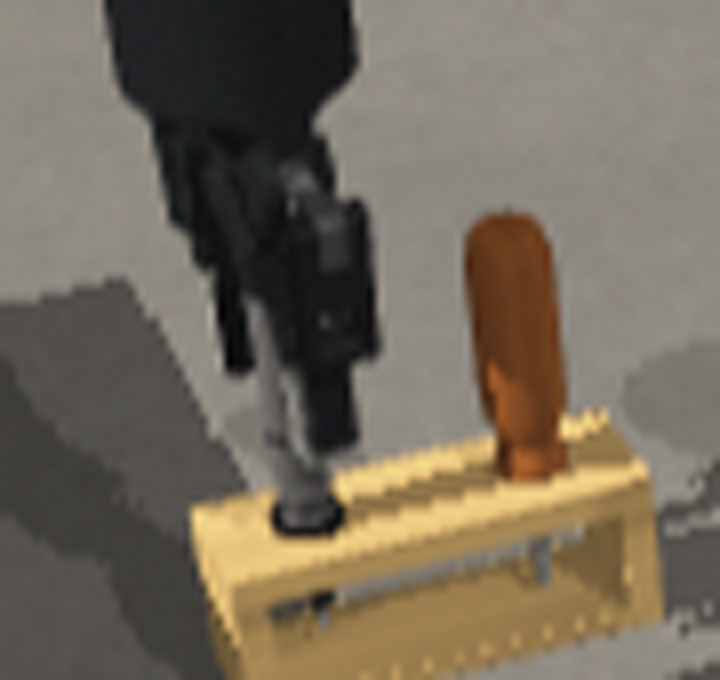

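Fingers straddle the barrel. Close.

Emit:
{"api": "arm_command", "payload": {"deltas": [[[0,0,0],[0,0,0]],[[0,0,0],[0,0,0]],[[0,0,0],[0,0,0]],[[0,0,0],[0,0,0]],[[0,0,0],[0,0,0]],[[0,0,0],[0,0,0]],[[0,0,0],[0,0,0]],[[0,0,0],[0,0,0]]], "fingers": -1}}

```text
time_s: 26.05
position: [0.4319, 0.28, 0.101]
tcp_rot: [-0.054, 0.999, 0.0, 0.001]
ft_force: [-0.2, -0.5, 5.5]
gripper_width: 0.0175
```

```bash
python3 mv.py .431 .279 .21 96.2
```

```text
t 26.05 p [0.4319 0.28   0.101 ] yang 96.18990970724039 z [ 0.0012  0.0005 -1.    ] w 0.01751911190825681 f [-0.2283 -0.4515  5.5201] 
q [ 0.5752  0.2465 -0.4497  0.8733 -0.0002  0.4672]
shift cm [  0.088   -0.0822 -10.8985] rot deg [ 0.0232  0.0714 -0.0101]
```

Emit:
{"api": "arm_command", "payload": {"deltas": [[[0,0,-1],[0,0,0]],[[0,0,-2.5],[0,0,0]],[[0,0,-4],[0,0,0]],[[0,0,-5.5],[0,0,0]],[[0,0,-7],[0,0,0]],[[0,0,-8.5],[0,0,0]],[[0,0,-10],[0,0,0]],[[0,0,-11],[0,0,0]]]}}

```text
time_s: 26.85
position: [0.4315, 0.2799, 0.2117]
tcp_rot: [-0.054, 0.999, 0.0, 0.0]
ft_force: [-0.4, 0.1, -0.2]
gripper_width: 0.0174
```

```bash
python3 - <<'E'
from ov import *
S=eyes.get_image('side')
draw('side',S,130,60,220,175,7,[],'r3.png')
for q in('probe_tip','tester_center','tester'):print(q,eyes.tip_of(q,'side'))
E
python3 mv.py .614 -.0787 .21 96.2
```

```text
probe_tip [{'xyz': [0.5377, -0.0874, 0.0859], 'confidence': 0.58}]
tester_center [{'xyz': [0.4318, 0.2821, 0.2207], 'confidence': 0.57}]
tester [{'xyz': [0.4271, 0.2837, 0.1266], 'confidence': 0.55}]
t 27.05 p [0.4313 0.2796 0.2101] yang 96.18919101290781 z [-0.0001 -0.0001 -1.    ] w 0.017596208067698484 f [ 0.0653 -0.0988 -1.0925] 
q [ 0.5752  0.1626 -0.2894  1.1189  0.      0.4672]
shift cm [-14.302  -37.5942   0.0113] rot deg [-0.0026 -0.0055 -0.0108]
```

View pics/r3.png

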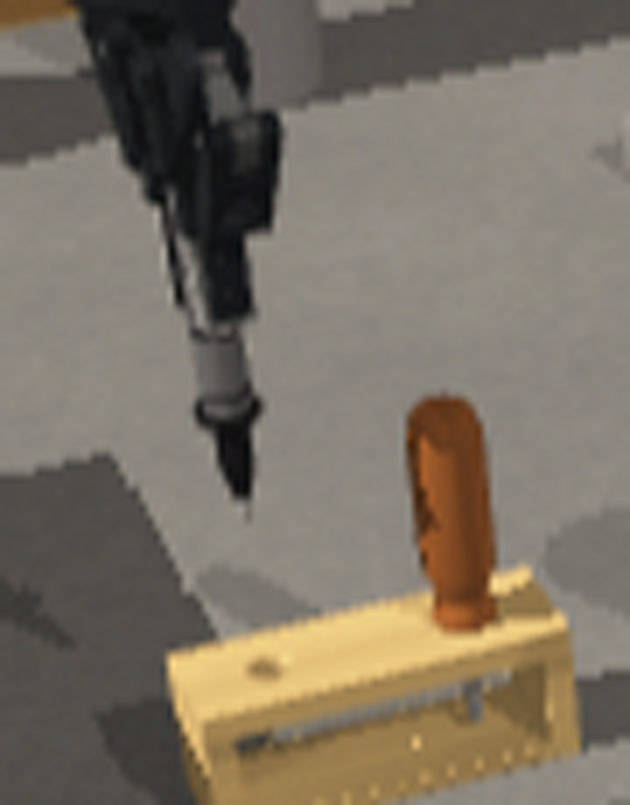

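```bash
python3 - <<'E'
from ov import *
print(proj('side',(.4313,.2796,.125)),proj('side',(.4313,.2796,.169)),np.array((228,408))/7+[130,60]-.5)
print(ray_z('side',(164.9,133.8),.125))
E
```

```text
[164.78865224 134.31713819] [162.46931478 119.65434199] [162.07142857 117.78571429]
[0.43231167 0.28206885 0.125     ]
```

Emit:
{"api": "arm_command", "payload": {"deltas": [[[-1.5,-4,0],[0,0,0]],[[-3,-8,0],[0,0,0]],[[-5,-13,0],[0,0,0]],[[-7,-18,0],[0,0,0]],[[-9,-23,0],[0,0,0]],[[-11,-28,0],[0,0,0]],[[-12.5,-32,0],[0,0,0]],[[-14,-36,0],[0,0,0]]]}}

```text
time_s: 27.85
position: [0.609, -0.0643, 0.2091]
tcp_rot: [-0.054, 0.999, 0.0, -0.001]
ft_force: [1.5, 0.7, -0.9]
gripper_width: 0.0176
```

```bash
python3 mv.py .614 -.0787 .142 96.2
```

```text
t 27.85 p [ 0.609  -0.0643  0.2091] yang 96.17502230921951 z [-0.0017  0.0004 -1.    ] w 0.017635825010722996 f [ 1.4659  0.7021 -0.8634] 
q [-0.1054  0.3473 -0.0511  1.1741  0.0002 -0.2131]
shift cm [-0.3537 -1.4846  6.7053] rot deg [ 0.0314 -0.0924 -0.025 ]
```

Emit:
{"api": "arm_command", "payload": {"deltas": [[[-0.2,-0.5,0.5],[0,0,0]],[[-0.3,-1,1.5],[0,0,0]],[[-0.3,-1.5,3],[0,0,0]],[[-0.3,-1.5,4.5],[0,0,0]],[[-0.3,-1.5,6],[0,0,0]],[[-0.3,-1.5,7],[0,0,0]],[[-0.3,-1.5,7.4],[0,0,0]],[[-0.3,-1.5,7.4],[0,0,0]]]}}

```text
time_s: 28.65
position: [0.6128, -0.0762, 0.1355]
tcp_rot: [-0.054, 0.999, 0.0, -0.001]
ft_force: [-0.3, -0.0, 0.5]
gripper_width: 0.0172
```

```bash
python3 mv.py .614 -.0787 .111 96.2; python3 - <<'E'
from ov import *
S=eyes.get_image('side')
g=lambda I:np.clip((I/255.)**.6*255,0,255).astype(np.uint8)
p=r.get_obs()['position'];print(p)
m=(.5673,-.0838,.0435);a,L=sock(0)
draw('side',g(S),255,190,305,240,13,[],'u1.png')
draw('side',g(S),255,190,305,240,13,[(a,.108,m,(0,255,0)),([((0,0,-.085),(0,0,-.037))]+circ(0,0,-.041,.013),0,p,(0,0,255))],'u2.png')
for q in('probe_tip','output_terminal','output_screw','tester_center'):print(q,[(d['xyz'],d['confidence']) for d in eyes.tip_of(q,'side')])
E
```

```text
t 28.65 p [ 0.6128 -0.0762  0.1355] yang 96.23912771659494 z [-0.0015  0.0003 -1.    ] w 0.017164911184080887 f [-0.2616 -0.0359  0.4696] 
q [-0.1238  0.3987 -0.1491  1.0245  0.0001 -0.2327]
shift cm [-0.0924 -0.2613  2.4544] rot deg [ 0.026  -0.0845  0.0391]
[ 0.6134196  -0.07647274  0.13631625]
probe_tip []
output_terminal []
output_screw [([0.6752, -0.3955, -0.0002], 0.52)]
tester_center [([0.6116, -0.073, 0.1458], 0.53)]
```

View pics/u1.png

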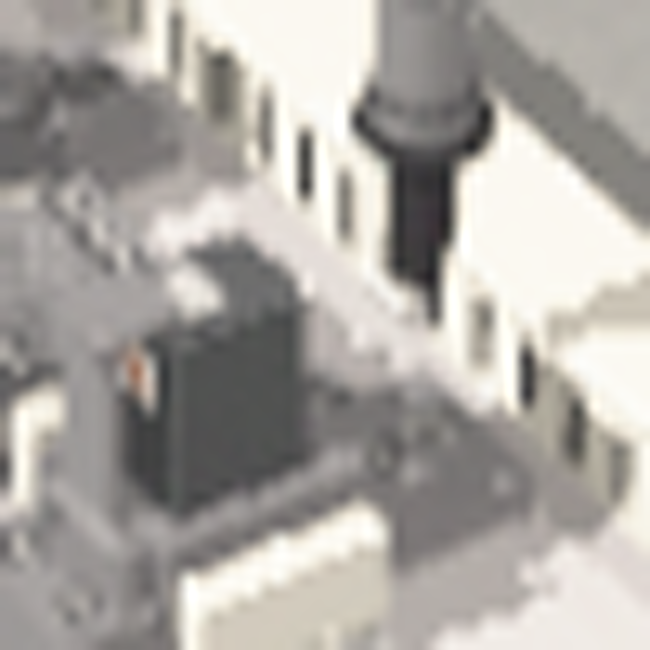

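View pics/u2.png

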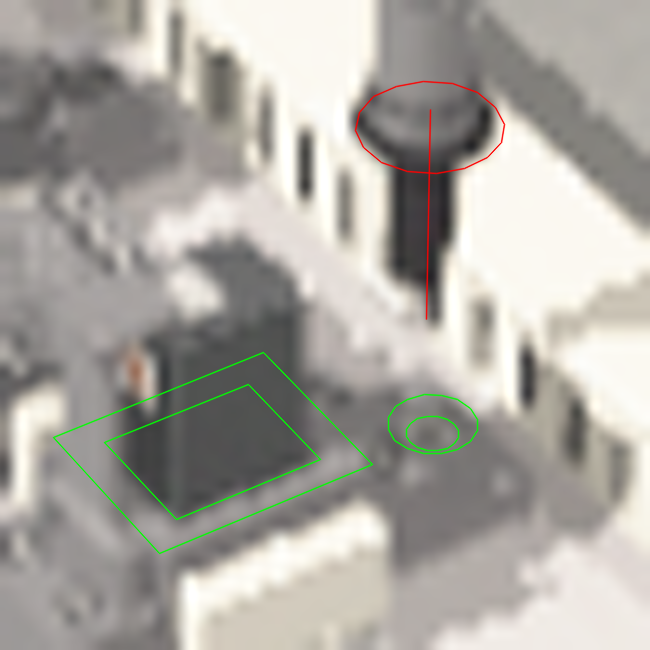

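```bash
python3 - <<'E'
from ov import *
S=np.load('S5.npy');S0=np.load('S.npy');T=np.load('T5.npy');T0=np.load('T.npy')
g=lambda I:np.clip(((I/255.)-.15)/.5*255,0,255).astype(np.uint8)
m=(.5673,-.0838,.0435);a,L=sock(0)
A=[]
for n,I,x0,y0,x1,y1,s in(('side',S,278,212,300,234,16),('side',S0,278,212,300,234,16),('top',T,265,176,287,198,16),('top',T0,265,176,287,198,16)):
    draw(n,g(I),x0,y0,x1,y1,s,[],'_a.png');draw(n,g(I),x0,y0,x1,y1,s,[(a,.108,m,(0,255,0))],'_b.png')
    A.append(np.hstack([cv2.imread('pics/_a.png'),cv2.imread('pics/_b.png')]))
cv2.imwrite('pics/v1.png',np.vstack(A[:2])[:600]);cv2.imwrite('pics/v2.png',np.vstack(A[2:])[:704])
E
```

```text
(no output)
```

View pics/v1.png

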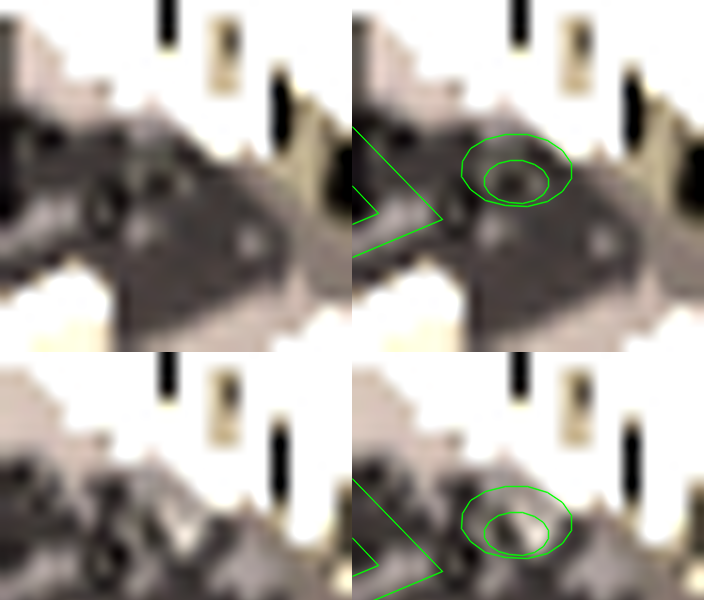

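View pics/v2.png

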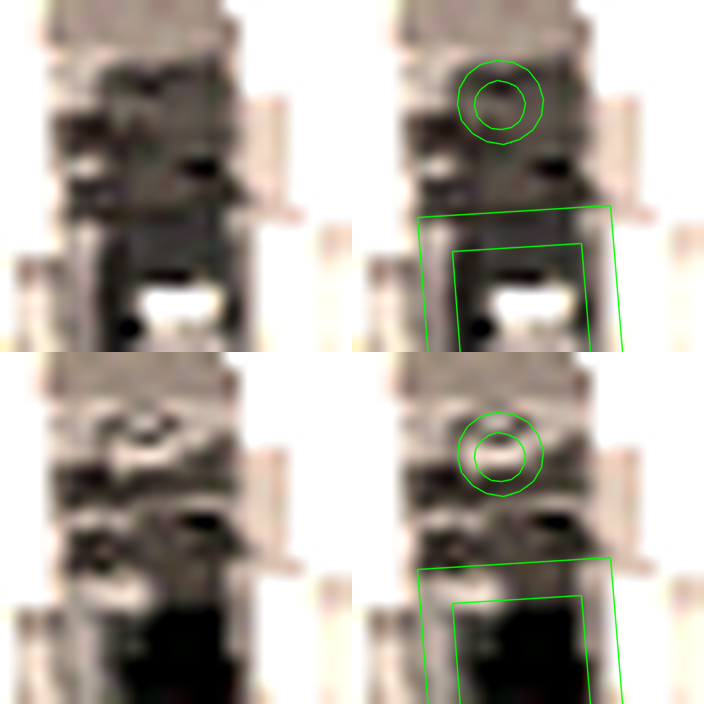

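```bash
python3 mv.py .614 -.0787 .115 96.2
```

```text
t 28.9 p [ 0.6141 -0.077   0.1371] yang 96.19032332837173 z [ 0.0013 -0.0002 -1.    ] w 0.01734452435594897 f [-0.5441  1.0857 -0.0028] 
q [-0.1247  0.3977 -0.1468  1.0249  0.     -0.2327]
shift cm [ 0.0351 -0.1686  2.2125] rot deg [-0.0179  0.0756 -0.0097]
```

Emit:
{"api": "arm_command", "payload": {"deltas": [[[0,-0.1,0.4],[0,0,0]],[[0,-0.17,0.8],[0,0,0]],[[0,-0.17,1.2],[0,0,0]],[[0,-0.17,1.6],[0,0,0]],[[0,-0.17,1.9],[0,0,0]],[[0,-0.17,2.1],[0,0,0]],[[0,-0.17,2.2],[0,0,0]],[[0,-0.17,2.2],[0,0,0]]]}}

```text
time_s: 29.7
position: [0.6137, -0.0786, 0.1142]
tcp_rot: [-0.054, 0.999, 0.0, -0.0]
ft_force: [-0.2, -0.3, -0.5]
gripper_width: 0.0175
```

```bash
python3 mv.py .614 -.0787 .107 96.2;python3 - <<'E'
from ov import *
S=eyes.get_image('side')
g=lambda I:np.clip((I/255.)**.6*255,0,255).astype(np.uint8)
m=(.5673,-.0838,.0435);a,L=sock(0)
draw('side',g(S),255,190,305,240,13,[],'u3.png')
E
```

```text
t 29.7 p [ 0.6137 -0.0786  0.1142] yang 96.18985104167126 z [-0.0002  0.     -1.    ] w 0.01751791529981479 f [-0.1698 -0.3365 -0.5484] 
q [-0.1274  0.4156 -0.1756  0.9798 -0.     -0.2355]
shift cm [-0.0287 -0.0095  0.7154] rot deg [ 0.0017 -0.0119 -0.0101]
```

View pics/u3.png

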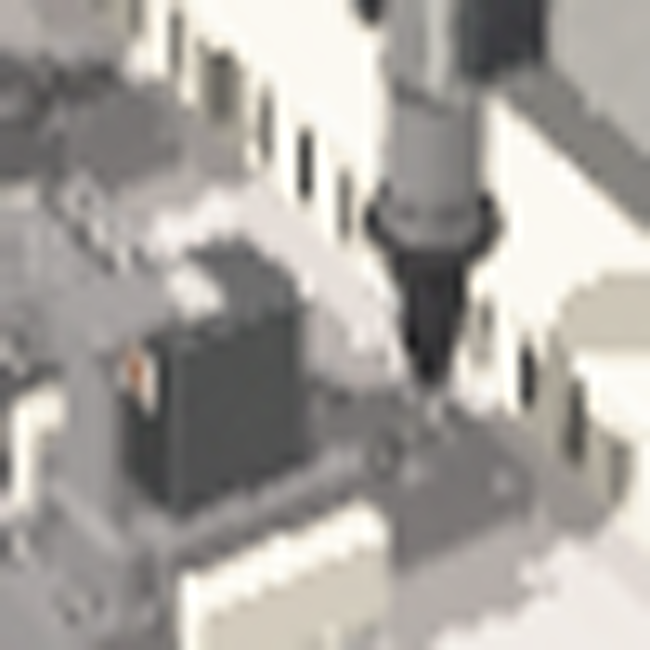

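Emit:
{"api": "arm_command", "payload": {"deltas": [[[0,0,0.1],[0,0,0]],[[0,0,0.2],[0,0,0]],[[0,0,0.3],[0,0,0]],[[0,0,0.4],[0,0,0]],[[0,0,0.5],[0,0,0]],[[0,0,0.5],[0,0,0]],[[0,0,0.5],[0,0,0]],[[0,0,0.5],[0,0,0]]]}}

```text
time_s: 30.55
position: [0.6139, -0.0787, 0.1094]
tcp_rot: [-0.054, 0.999, -0.0, 0.0]
ft_force: [-0.3, 0.4, 0.9]
gripper_width: 0.0177
```

```bash
for i in 1 2 3; do python3 st.py; done
```

```text
30.55 [ 0.6139 -0.0787  0.1094] f [-0.3159  0.443   0.8827] tq [ 0.0137  0.0659 -0.03  ] z [ 0.0002 -0.     -1.    ] w 0.017656120873991196
30.55 [ 0.6139 -0.0787  0.1094] f [-0.3159  0.443   0.8827] tq [ 0.0137  0.0659 -0.03  ] z [ 0.0002 -0.     -1.    ] w 0.017656120873991196
30.55 [ 0.6139 -0.0787  0.1094] f [-0.3159  0.443   0.8827] tq [ 0.0137  0.0659 -0.03  ] z [ 0.0002 -0.     -1.    ] w 0.017656120873991196
```

Emit:
{"api": "arm_command", "payload": {"deltas": [[[0,0,0.05],[0,0,0]],[[0,0,0.1],[0,0,0]],[[0,0,0.15],[0,0,0]],[[0,0,0.2],[0,0,0]],[[0,0,0.25],[0,0,0]],[[0,0,0.25],[0,0,0]],[[0,0,0.25],[0,0,0]],[[0,0,0.25],[0,0,0]]]}}

```text
time_s: 31.35
position: [0.6138, -0.0787, 0.1069]
tcp_rot: [-0.054, 0.999, -0.0, 0.0]
ft_force: [-0.4, 1.0, 1.7]
gripper_width: 0.0172
```

```bash
python3 - <<'E'
from ov import *
np.set_printoptions(precision=4,suppress=True)
F=[]
for i in range(4):
    S=eyes.get_image('side');o=r.get_obs();F.append(o['ft_force']);
print(np.array(F),o['position'],o['tcp_rot'],o['gripper_width'])
T=eyes.get_image('top')
g=lambda I:np.clip((I/255.)**.6*255,0,255).astype(np.uint8)
m=(.5673,-.0838,.0435);a,L=sock(0)
draw('side',g(S),255,180,305,240,12,[],'w1.png')
draw('side',g(S),255,180,305,240,12,[(a,.108,m,(0,255,0)),([((0,0,-.082),(0,0,.06))],0,o['position'],(0,0,255))],'w2.png')
for q in('relay_center','lever_lip','tester_center','probe_tip','screwdriver','jar','mug'):print(q,[(d['xyz'],round(d['confidence'],2)) for d in eyes.tip_of(q,'side')])
E
```

```text
[[ 0.5692  0.1733  2.4579]
 [ 0.0281 -0.6177  1.602 ]
 [ 1.3007  0.26    1.9672]
 [ 0.081  -0.7487  2.1486]] [ 0.6138 -0.0787  0.1068] [-0.054   0.9985 -0.      0.    ] 0.017017327303293132
relay_center [([0.4518, -0.3787, 0.0356], 0.71), ([0.4651, -0.2948, 0.0268], 0.7)]
lever_lip [([0.538, -0.0865, 0.0847], 0.5)]
tester_center [([0.6131, -0.0781, 0.1165], 0.64)]
probe_tip [([0.6491, 0.2959, -0.001], 0.63), ([0.6109, -0.0739, 0.0227], 0.55)]
screwdriver [([0.5106, 0.2773, 0.0094], 0.79)]
jar [([0.6462, 0.2928, -0.0015], 0.84)]
mug [([0.6771, -0.3944, -0.0013], 0.77)]
```

View pics/w1.png

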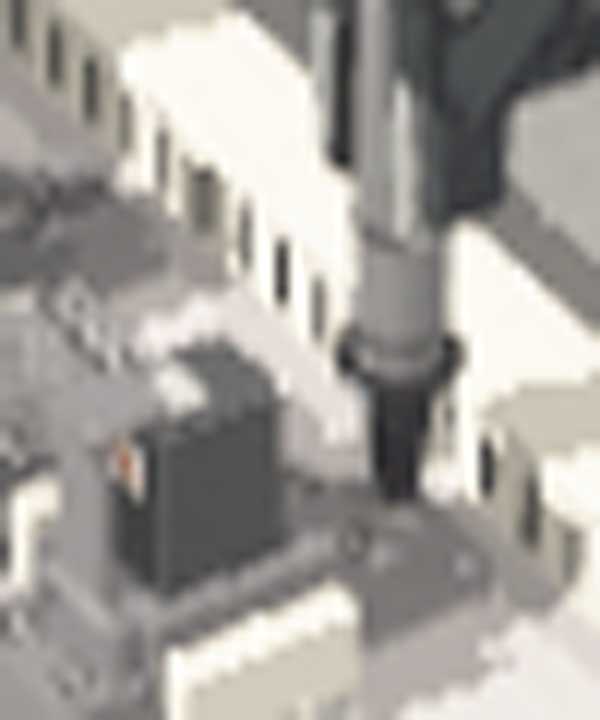

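View pics/w2.png

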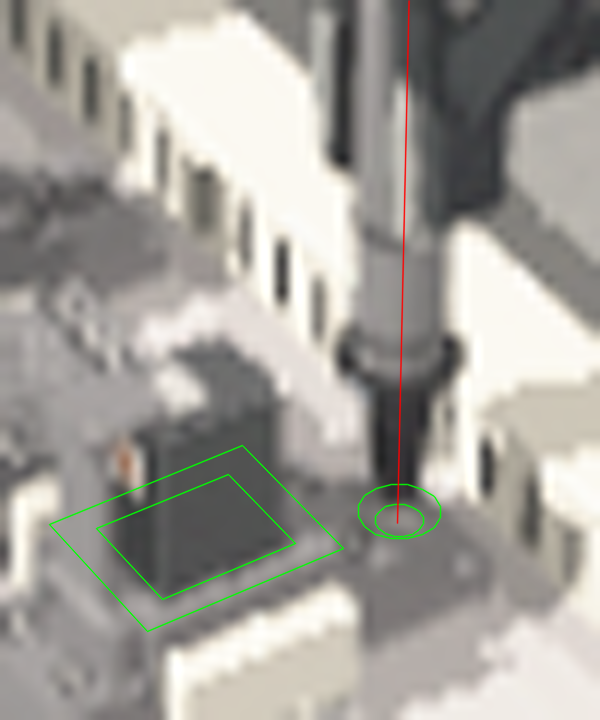

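```bash
python3 - <<'E'
from h import *
print(workorder.sign_off()); print(r.get_obs()['time_s'],r.get_obs()['ft_force'])
E
```

```text
the job is handed in; nothing more can be done
None
the job is handed in; nothing more can be done
```

The job is handed in at about 32 s of the 61 s. The relay is plugged in, its lever is shut, and the tester is held upright with its tip pressed part-way in on the output screw. `sign_off()` reports no verdict, so the result rests on my own checks below.

**Relay:** I used the small dark one and left the purple one and the larger dark one alone. My first estimate of the socket was about 2 to 3 mm off in x. It took seven pressed tries on the rim, at up to about 42 N on the wrist sensor, before the relay dropped in. It then stopped firmly at the seated height: TCP z 0.0526 to 0.0529 against 0.053 expected.

**Lever:** I pushed it to its stop at TCP x 0.5272, against 0.5278 expected. The side picture and the network's position for the lip both agree that it is upright.

**Tester:**
- The finger opening is about 17 mm on the 19 mm barrel.
- The tip met the screw at the expected height.
- At the end the sensor showed about 2.5 N. That matches a calculated 3.9 mm of spring travel, about half of the 8 mm to its stop.
- The side overlay puts the tip inside the collar, though the network's own tip reading was about 5 mm off in y, beyond its stated error of about 4 mm. I relied on the overlay and the contact height.

**Bystanders:** The screwdriver, jar and mug read within a few millimetres of where they started.

**Not checked:** At the end the network no longer reported the seated relay, and the top camera was blocked by the arm. My final check of the relay and lever is therefore from the side picture and the earlier force readings only.

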